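# Pass a resin casting through the height gauge

### The arm

A 6-joint arm with a two-finger parallel gripper is mounted at the origin on the work surface. World frame = base frame: x ahead of the robot, y to its left, z up, the work surface at z = 0. Lengths are in m, angles in rad, forces in N, time in s.
With the tool pointing down it reaches from about 0.225 to 0.875 m from the base axis. Payload 3.4 kg.
Tool frame: the origin (TCP) lies midway between the tips of the shut fingers; the grasp point (between the pads) lies behind it (manip.grip_point_offset is the z of the grasp point in the tool frame, in m); z points along the fingers, x is the direction in which the jaws open and shut, and the axes are right-handed (so a half turn about z gives the same grasp; the last joint's range is limited). The gripper opens to 85 mm and grips with 20 to 120 N. Pads are 22 mm wide; open, the fingers measure 114 mm over their backs; the gripper's body (76 mm by 85 mm) begins 54 mm behind the grasp point. The pads swing forward as they close: fully open they stand 13 mm farther back than shut.
Start: joints at [1.016, 0.276, 1.505, -0, 1.361, -0.121], TCP at [0.242, 0.522, 0.231] pointing down, gripper open.
Joint ranges: [-2.89, 2.89], [-0.75, 2.08], [0.22, 2.7], [-1.18, 4.32], [0.11, 2.71], [-2.7, 2.7]. Speed limits (rad/s): [2.57, 2.57, 3.14, 3.14, 3.14, 3.14].

### API

Orientations are given as a unit quaternion [w, x, y, z].
In Python, from rig import manip, eyes, recognise, regions_of, mark_of gives the robot as it stands.
- The arm moves only by the shell command python3 -m inch 'ROWS' [FORCE]. ROWS is JSON, a list of rows, each a list of 5 numbers: the gripper command: -1 is shut, 1 is fully open, values between are in proportion, then the shift along the tool's x, y, z in mm, then the turn about the tool's z in degrees. A call has 1 to 20 rows; each row shifts and turns the pose as measured when the row begins, along the tool's axes as they then stand; what a row does not reach is not made up. A row lasts 1/12 s, in which the tool goes at most 41.7 mm and 7.16 degrees, less where a joint would pass 70% of its speed; a pose out of reach is approached as far as the arm can. A call with a gripper value outside its range is refused whole. The fingers move at their own pace and stop on an object; FORCE is the grip in N (left out, the last holds). Time passes only in rows, so rows that do not move let the fingers close. It gives the time, the measured TCP pose, the force and the opening at its end, in the units of the state.
- manip.get_state(): the state, without advancing time (a new reading comes with each control period).
- eyes.get_image(name): name is "scene" or "top"; returns a dict with "frame" (480x640x3 uint8, red, green, blue), "K" (3x3 intrinsics, pixels), "k1" (the pictures are not rectified: a ray, as slopes to the right and down, at radius r is drawn at 1 + k1 r^2 times it, then the intrinsics apply), "rvec" (rotation vector, rad) and "tvec" (3), from world to camera coordinates, as OpenCV has them. Camera axes: x right, y down, z forward; pixel columns grow to the right and rows downward; lengths in m; the calibration is good to about 2 mm. A picture is of the moment at which its call begins. There is no depth.
- manip.sign_off(): hands the job in, once; it reports no verdict.
Trained networks look in a picture, given as the dict that the camera call returned (one of the last four; its "shot" number tells which), for a name from the list of things; names that differ only in an ending like _2 or _b are one class to them, and where a whole thing is asked for, a point or a joint stands for the part that bears it (a point fixed in the world has none). Each returns a list of dicts, best first, with "confidence" (0 to 1); they miss things now and then, are a little off and sometimes report something else, mostly with a low value. They report only what shows in the picture. A call takes as long as a camera call. They do not tell look-alikes from the thing itself.
- recognise(picture, target): "bbox" ([left, top, width, height] in pixels, round what is visible of it).
- regions_of(picture, target): "mask" (480x640 bool, what is visible of it) and "bbox" ([left, top, width, height] in pixels, round what is visible of it).
- mark_of(picture, target): "point" ([row, column] in pixels: a listed point, or the origin of a listed thing).
The state is a dict: "clock": time; "qpos": joint angles; "qd": joint speeds; "effort": joint torques, N m; "position": TCP position; "ee_rot": TCP orientation; "contact_force": force on the tool from outside, world axes, zero at the start; "moment": the same for the moment, N m; "width": finger opening in m.
Only numpy, scipy, OpenCV 4.12 (cv2) and the standard library are available. Lean on these libraries where they do the work, as an engineer would, in place of code of your own. Each camera call takes 0.05 s, during which the arm holds its last target.

### The job

Before the longest of the three resin castings goes under the microscope, check that it clears the height limit. First take the eyepiece that blocks the outlet side of the height gauge and stand it upright in the grey tray beside the spare one; then stand the casting on the empty inlet end of the gauge's plate, lined up with the gap and short of the bridge bar, and let go of it. Push it along the plate under the bar, bring it right through, and leave it flat and roughly straight on the plate's outlet end, wholly past the bar; do not knock or jam anything against the bridge, and leave everything else where it stands.

Things in the scene. Friction and masses are not known exactly. Their poses are not given: they have to be found in the camera images.
- bridge: Height gauge: steel bridge on a fixed aluminium plate. Origin: plate's top (8 mm above table) under the middle of the bar. x: level, inlet to outlet; y along the bar; z up. Plate: x -155 (inlet end) to 175 mm (outlet end), 120 wide. Bar: x -8 to 8, underside 48, top 62 mm above the plate. Posts 16 by 12 mm leave a gap 64 wide (y -32 to 32), 88 mm over their outsides. No side rails.
- casting_mid (a point): Longest of three honey-coloured resin castings (plain blocks 48 mm wide, brown insect in the top face): 120 mm long, 48 wide, 44 high, loose, about 0.3 kg, flat on the table in any of three places that the castings swap. Point: its centre, 22 mm above its underside. x along its length (either way round will do), y across, z up.
- eyepiece_mid (a point): Black microscope eyepiece standing upright on the outlet side of the gauge plate, in the way of the casting: round, 66 mm high, 40 mm in diameter from 24 to 60 mm above its foot, 34 mm diameter below that, about 0.13 kg, loose. Point: its centre, 33 mm above its foot. z along its axis.
- tray_floor (a point): Grey open tray, fixed, 130 mm (x) by 160 mm (y) outside, walls 4 mm thick, rim 25 mm above the table. Point: centre of its inner floor, 4 mm above the table; x, y along its sides, z up. The spare eyepiece stands anywhere in it; use the emptier end.
- spare_eyepiece_mid (a point): Second eyepiece, same shape as the first, standing in the tray; stays there. Point: its centre, 33 mm above its foot.
- tall_casting_mid (a point): Bystander: resin casting 90 mm long, 48 mm wide, 66 mm high. Point: its centre; x along its length.
- short_casting_mid (a point): Bystander: resin casting 72 mm long, 48 mm wide, 30 mm high. Point: its centre; x along its length.
- dish0_mid (a point): Bystander: round covered dish, 60 mm diameter, 15 mm high, flat on the table. Point: its centre.
- dish1_mid (a point): Bystander: round covered dish, 60 mm diameter, 15 mm high, flat on the table. Point: its centre.
- bottle0_mid (a point): Bystander: white plastic bottle, 56 mm diameter, 140 mm high, upright. Point: its centre, half-way up.
- bottle1_mid (a point): Bystander: amber jar, 56 mm diameter, 110 mm high, upright. Point: its centre, half-way up.
- bottle2_mid (a point): Bystander: white plastic jar with a grey cap, 56 mm diameter, 110 mm high, upright, between robot and gauge. Point: its centre, half-way up.
Mind the look-alikes: they are no part of the job. Leave any blue or yellow look-alike of the part that bears tray_floor alone.

How it is judged:
On the way, in this order (a step that is already met when the one before it is completed fails the run):
1. the eyepiece stands upright in the tray, let go (x of eyepiece_mid in the frame of tray_floor between -0.048 and 0.048 m and y of eyepiece_mid in the frame of tray_floor between -0.063 and 0.063 m and z of eyepiece_mid in the frame of tray_floor between 0.027 and 0.039 m and angle between eyepiece_mid's own z axis and vertical below 0.12 rad and contact force between the fingers and eyepiece below 0.1 N and linear speed of eyepiece below 0.03 m/s), for 0.2 s.
2. the casting stands flat on the inlet end, short of the bar, lined up and let go (x of casting_mid in the frame of bridge between -0.135 and -0.064 m and y of casting_mid in the frame of bridge between -0.025 and 0.025 m and z of casting_mid in the frame of bridge between 0.017 and 0.027 m and angle between casting_mid's own z axis and vertical below 0.1 rad and angle between the x axis of casting_mid and the x axis of bridge, either way round below 0.22 rad and contact force between the fingers and casting below 0.1 N and linear speed of casting below 0.03 m/s), for 0.2 s.
3. the casting, sliding flat on the plate, has its middle part under the bar (x of casting_mid in the frame of bridge between -0.03 and 0.04 m and y of casting_mid in the frame of bridge between -0.02 and 0.02 m and z of casting_mid in the frame of bridge between 0.017 and 0.027 m and angle between casting_mid's own z axis and vertical below 0.1 rad), for 0.1 s.
At the end, for the whole second after the job is handed in: The casting lies flat and at rest on the outlet end of the plate, wholly past the bar (its centre 71 to 122 mm beyond the middle of the bar, within 36 mm of the plate's centre line, turned less than 17 degrees), and the eyepiece stands upright on the tray's floor, both let go (x of eyepiece_mid in the frame of tray_floor between -0.048 and 0.048 m and y of eyepiece_mid in the frame of tray_floor between -0.063 and 0.063 m and z of eyepiece_mid in the frame of tray_floor between 0.027 and 0.039 m and angle between eyepiece_mid's own z axis and vertical below 0.12 rad and x of casting_mid in the frame of bridge between 0.071 and 0.122 m and y of casting_mid in the frame of bridge between -0.036 and 0.036 m and z of casting_mid in the frame of bridge between 0.017 and 0.027 m and angle between casting_mid's own z axis and vertical below 0.1 rad and angle between the x axis of casting_mid and the x axis of bridge, either way round below 0.3 rad and linear speed of each of casting, eyepiece below 0.02 m/s); the robot touches nothing.
It fails at once if the bridge is knocked or jammed against with more than 15 N (contact force between bridge and anything else above 15 N).
It fails at once if a bystander (other castings, spare eyepiece, dishes, bottles) is moved more than 25 mm (distance of any of tall_casting_mid, short_casting_mid, spare_eyepiece_mid, dish0_mid, dish1_mid, bottle0_mid, bottle1_mid, bottle2_mid from where it was at the start of the episode above 0.025 m).
It also fails if it takes over 72 s, if anything falls off the work surface, if the arm or the gripper's body presses on something with over 40 N, if the wrist force passes 120 N, or if a joint passes its speed limit or range.

## Working session

There is one attempt and no reset: what is moved stays moved. The work goes in short steps, Python scripts to look and compute and a shell command to move; the robot and the scene stay as the last step left them, time stands still between calls to the robot, and variables do not carry over. Pictures are saved under pics/ and viewed, and the job is handed in when it is done.

```bash
ls; mkdir -p pics
python3 - <<'E'
from rig import manip, eyes
import cv2
s=manip.get_state(); print(s, manip.grip_point_offset)
for n in("scene","top"):
    p=eyes.get_image(n); cv2.imwrite(f"pics/{n}0.png",p["frame"][:,:,::-1]); print(n,p["K"],p["k1"],p["rvec"],p["tvec"])
E
```

```text
pics
{'clock': 0.0, 'qpos': array([ 1.01600840e+00,  2.76620752e-01,  1.50617150e+00, -2.54691474e-05,
        1.36069132e+00, -1.20971828e-01]), 'qd': array([-0.00035022,  0.00076621, -0.00090956, -0.00192106,  0.00035334,
       -0.00024114]), 'effort': array([-1.13928421e-03, -4.16749513e+01, -2.45810044e+01, -9.07787808e-05,
        1.08558271e-02, -1.10353207e-05]), 'position': array([0.2414034 , 0.52127186, 0.23040974]), 'ee_rot': array([ 4.20353256e-04,  8.42712985e-01,  5.38362267e-01, -8.46964236e-04]), 'contact_force': array([-0.02846697,  1.46065321, -0.11691258]), 'moment': array([ 0.01744818,  0.01827555, -0.06143589]), 'width': 0.0855379057684241} -0.0187
scene [[450.01576178   0.         319.15080954]
 [  0.         450.01576178 250.4665293 ]
 [  0.           0.           1.        ]] -0.05579065316894786 [ 1.99188028  1.38851343 -0.608606  ] [-0.10920175 -0.23103536  1.46531801]
top [[544.19976568   0.         319.44521897]
 [  0.         544.19976568 235.25794795]
 [  0.           0.           1.        ]] -0.09901878859669193 [ 2.18825096 -2.21145502  0.06111171] [-0.02765363  0.43254488  1.80323775]
```

View pics/scene0.png

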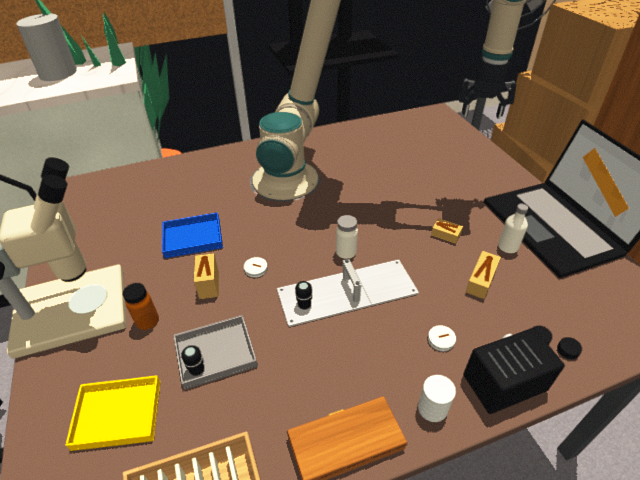

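View pics/top0.png

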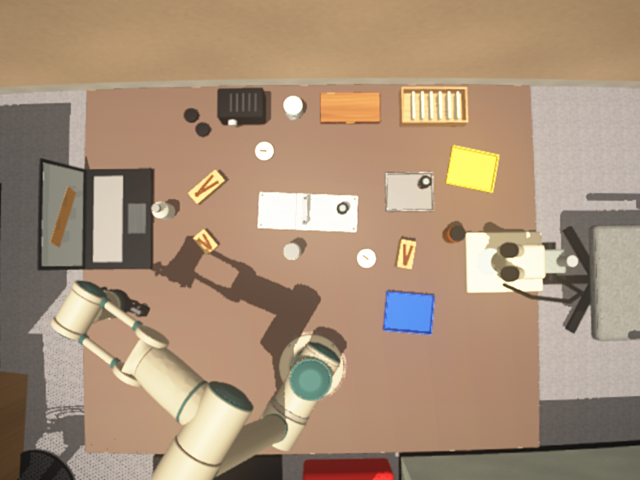

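The top view shows the gauge plate at (308,211) with its bar at about x=306 and the eyepiece at (343,208). The grey tray is at (410,192), with the spare at (425,182). The long casting is probably the one at (207,186), the short one at (205,241) and the tall one at (406,253). Next I'll measure them.

```bash
cat > h.py <<'E'
import numpy as np, cv2
from rig import manip, eyes, recognise, regions_of, mark_of
def ray(p,uv):
    uv=np.atleast_2d(np.asarray(uv,float)); K=p["K"]
    d=np.array([p["k1"],0,0,0,0.])
    n=cv2.undistortPoints(uv.reshape(-1,1,2),K,d,None,None,None).reshape(-1,2) if False else cv2.undistortPointsIter(uv.reshape(-1,1,2),K,d,None,None,(3,50,1e-10)).reshape(-1,2)
    R=cv2.Rodrigues(np.asarray(p["rvec"],float))[0]; t=np.asarray(p["tvec"],float)
    D=np.c_[n,np.ones(len(n))]@R; return -R.T@t, D
def onz(p,uv,z):
    c,D=ray(p,uv); s=(z-c[2])/D[:,2]; return c+s[:,None]*D
def proj(p,X):
    return cv2.projectPoints(np.atleast_2d(np.asarray(X,float)),np.asarray(p["rvec"],float),np.asarray(p["tvec"],float),p["K"],np.array([p["k1"],0,0,0,0.]))[0].reshape(-1,2)
def tri(ps,uvs):
    A=np.zeros((3,3));b=np.zeros(3);L=[]
    for p,uv in zip(ps,uvs):
        c,D=ray(p,uv); d=D[0]/np.linalg.norm(D[0]); M=np.eye(3)-np.outer(d,d); A+=M;b+=M@c; L.append((M,c))
    X=np.linalg.solve(A,b); return X,[np.linalg.norm(M@(X-c)) for M,c in L]
E
python3 - <<'E'
from h import *
np.set_printoptions(precision=4,suppress=True)
ps={n:eyes.get_image(n) for n in("scene","top")}
H=dict(bridge=.008,casting_mid=.022,eyepiece_mid=.041,tray_floor=.004,spare_eyepiece_mid=.037,tall_casting_mid=.033,short_casting_mid=.015,dish0_mid=.0075,bottle0_mid=.07,bottle1_mid=.055,bottle2_mid=.055)
for k,z in H.items():
    for n,p in ps.items():
        print(k,n,[(np.round(m["point"],1),round(m["confidence"],2),onz(p,m["point"][::-1],z)[0][:2]) for m in mark_of(p,k)[:3]])
for k in["casting_mid","tall_casting_mid","short_casting_mid","bridge","tray_floor"]:
    for n,p in ps.items():
        for m in regions_of(p,k)[:2]:
            pts=np.argwhere(m["mask"])[:,::-1].astype(np.float32); r=cv2.minAreaRect(pts)
            print(k,n,round(m["confidence"],2),r,len(pts))
            if n=="top": print(onz(p,cv2.boxPoints(r),H[k])[:,:2].tolist())
# enlarge crops
p=ps["top"]["frame"][:,:,::-1]; cv2.imwrite("pics/topc.png",cv2.resize(p[130:290,140:450],None,fx=2.5,fy=2.5,interpolation=cv2.INTER_CUBIC))
p=ps["scene"]["frame"][:,:,::-1]; cv2.imwrite("pics/scenec.png",cv2.resize(p[200:400,160:520],None,fx=2.2,fy=2.2,interpolation=cv2.INTER_CUBIC))
E
```

```text
bridge scene []
bridge top [(array([212.7, 307.5]), 0.66, array([0.5083, 0.0069]))]
casting_mid scene [(array([271.3, 485. ]), 0.88, array([0.5928, 0.3484]))]
casting_mid top [(array([191.5, 205.8]), 0.71, array([0.5818, 0.3456]))]
eyepiece_mid scene [(array([293.8, 305.4]), 0.66, array([ 0.5175, -0.1039]))]
eyepiece_mid top [(array([249.7, 295. ]), 0.61, array([0.3843, 0.0485])), (array([208.6, 343.3]), 0.55, array([ 0.5177, -0.1114]))]
tray_floor scene [(array([415.4, 116.3]), 0.92, array([ 0.6576, -0.5544])), (array([350. , 214.7]), 0.66, array([ 0.5714, -0.3368])), (array([236.9, 189.7]), 0.63, array([ 0.1724, -0.3354]))]
tray_floor top [(array([310.8, 410.1]), 0.95, array([ 0.1767, -0.3325])), (array([167.8, 471.2]), 0.92, array([ 0.6571, -0.5513])), (array([191.2, 410.5]), 0.71, array([ 0.5782, -0.3411]))]
spare_eyepiece_mid scene [(array([360.6, 192.9]), 0.62, array([ 0.6054, -0.3836])), (array([350.5, 213.9]), 0.47, array([ 0.5958, -0.337 ]))]
spare_eyepiece_mid top [(array([181.8, 422.8]), 0.7, array([ 0.6051, -0.3771]))]
tall_casting_mid scene [(array([277.7, 205.4]), 0.66,
[... 2741 characters left out ...]
5888672), 83.2901611328125) 5567
tray_floor scene 0.77 ((190.2026824951172, 234.71621704101562), (37.31856918334961, 61.32081985473633), 80.53767395019531) 2148
tray_floor top 0.89 ((409.0, 191.5), (41.0, 48.0), 90.0) 1784
[[0.6475119365362603, -0.25596745078201083], [0.6465809802248785, -0.4194286944930337], [0.5070985309423879, -0.416028696061959], [0.5085146646108369, -0.25338959948466444]]
tray_floor top 0.77 ((408.55279541015625, 312.77056884765625), (48.59939193725586, 39.016414642333984), 5.355824947357178) 1853
[[0.11438127630354908, -0.23922765291336964], [0.2435950239404966, -0.25313548062450203], [0.2260616103602329, -0.4158458703103039], [0.0964397811261134, -0.4016210088563458]]
```

View pics/topc.png

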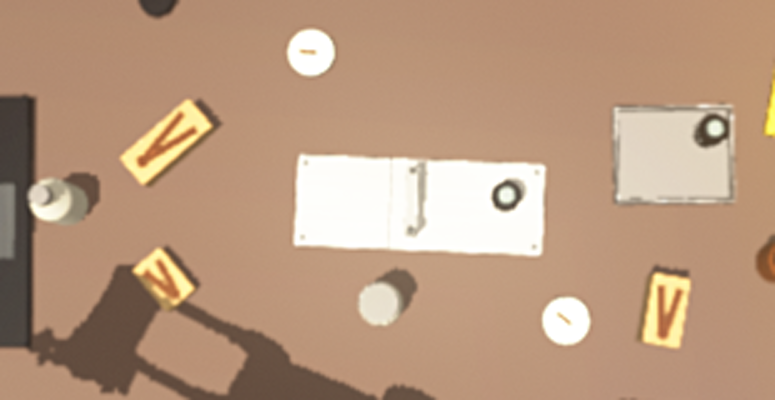

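View pics/scenec.png

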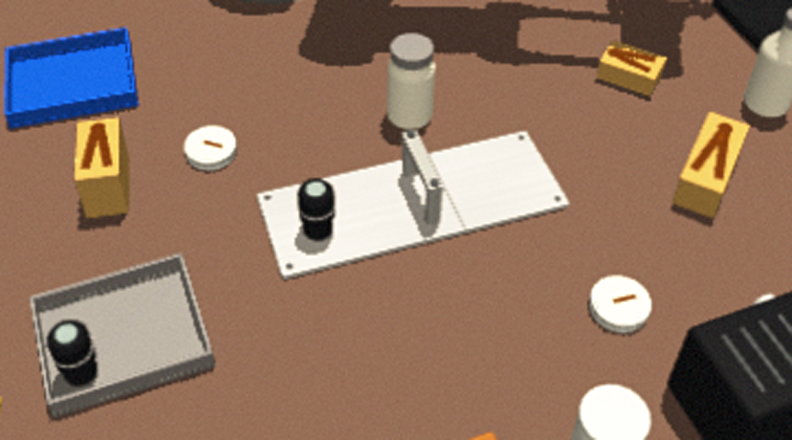

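The crops agree: the inlet is at +y (left in the top view), and the long casting's top is 48x120, the tall one stands lower right and the jar is beside the plate. Next I'll fit exact outlines.

Run:
```python
from h import *
from scipy.optimize import least_squares
np.set_printoptions(precision=4,suppress=True)
ps={n:eyes.get_image(n) for n in("scene","top")}
def hull_mask(n,cond,box):
    im=ps[n]["frame"].astype(float); x0,y0,x1,y1=box
    m=np.zeros(im.shape[:2],np.uint8); m[y0:y1,x0:x1]=cond(im)[y0:y1,x0:x1]
    nn,l,st,_=cv2.connectedComponentsWithStats(m); return l==1+np.argmax(st[1:,4])
hsv={n:cv2.cvtColor(ps[n]["frame"],cv2.COLOR_RGB2HSV) for n in ps}
# plate
def box3(x,y,a,L,W,z0,z1):
    c,s=np.cos(a),np.sin(a); P=[]
    for z in(z0,z1):
        for u,v in((-1,-1),(1,-1),(1,1),(-1,1)):
            P.append([x+c*u*L/2-s*v*W/2,y+s*u*L/2+c*v*W/2,z])
    return np.array(P)
def sil(p,P,S=4):
    q=proj(p,P); h=cv2.convexHull(q.astype(np.float32)).reshape(-1,2)
    # fractional coverage
    m=np.zeros((480,640),np.uint8); m=np.zeros((480*S,640*S),np.uint8)
    cv2.fillConvexPoly(m,np.round((h+.5)*S-.5).astype(np.int32),255); return cv2.resize(m,(640,480),interpolation=cv2.INTER_AREA)/255.
from scipy.optimize import minimize
def fit(masks,x0,L,W,z0,z1):
    def f(v):
        return sum(np.abs(sil(ps[n],box3(v[0],v[1],v[2],L,W,z0,z1))-m).sum() for n,m in masks.items())
    sim=np.array([x0]+[np.array(x0)+d for d in ([.006,0,0],[0,.006,0],[0,0,.06])])
    r=minimize(f,x0,method="Nelder-Mead",options=dict(initial_simplex=sim,xatol=1e-4,fatol=.01)); return r.x,r.fun,[m.sum() for m in masks.values()]
def fill(m):
    c,_=cv2.findContours(m.astype(np.uint8),cv2.RETR_EXTERNAL,cv2.CHAIN_APPROX_NONE); o=np.zeros(m.shape,np.uint8); cv2.drawContours(o,c,-1,1,-1); return o.astype(bool)
pm={}
for n,b in(("top",(245,180,370,240)),("scene",(265,250,430,330))):
    h=hsv[n]; m=hull_mask(n,lambda im:((h[...,1]<60)&(h[...,2]>140)),b); pm[n]=fill(m); print(n,m.sum())
    cv2.imwrite(f"pics/pm_{n}.png",pm[n][b[1]:b[3],b[0]:b[2]].astype(np.uint8)*255)
for k in (dict(top=pm["top"]),): print("plate centre",fit(k,[.5083,-.0,-1.6],.33,.12,0.008,.008))
r=cv2.minAreaRect(np.argwhere(pm["top"])[:,::-1].astype(np.float32)); print(r, onz(ps["top"],cv2.boxPoints(r),.008))
cm={n:regions_of(ps[n],"casting_mid")[0]["mask"] for n in ps}
for k in(cm,dict(top=cm["top"]),dict(scene=cm["scene"])):print("casting",fit(k,[.59,.347,.87-1.57],.12,.048,0,.044))
cm2={n:hull_mask(n,lambda im:((hsv[n][...,0]<28)&(hsv[n][...,1]>120)&(hsv[n][...,2]>90)),b) for n,b in(("top",(180,165,232,212)),("scene",(462,245,505,305)))}
for n in cm2: cv2.imwrite(f"pics/cm_{n}.png",cm2[n].astype(np.uint8)*255)
print("casting colour",fit(cm2,[.59,.347,.87-1.57],.12,.048,0,.044),fit(dict(top=fill(cm2["top"])),[.59,.347,.87-1.57],.12,.048,0,.044))
for k in("eyepiece_mid","spare_eyepiece_mid"):
  for n in ps:
    print(k,n,[(m["bbox"],round(m["confidence"],2)) for m in recognise(ps[n],k)])
    m=mark_of(ps[n],k)
```

```text
top 3583
scene 4335
plate centre (array([ 0.5117,  0.0071, -1.6205]), np.float64(132.67450980392158), [np.int64(3686)])
((307.4728088378906, 211.6789093017578), (99.88013458251953, 37.13031005859375), 2.2906100749969482) [[ 0.458   0.1768  0.008 ]
 [ 0.5827  0.1713  0.008 ]
 [ 0.5658 -0.1634  0.008 ]
 [ 0.4412 -0.1566  0.008 ]]
casting (array([ 0.5979,  0.3396, -0.8605]), np.float64(113.07843137254902), [np.int64(910), np.int64(616)])
casting (array([ 0.5963,  0.341 , -0.8436]), np.float64(31.301960784313728), [np.int64(616)])
casting (array([ 0.6002,  0.3376, -0.8607]), np.float64(56.16470588235294), [np.int64(910)])
casting colour (array([ 0.5974,  0.3394, -0.8685]), np.float64(413.2274509803921), [np.int64(273), np.int64(991)]) (array([ 0.5966,  0.3346, -0.6799]), np.float64(365.89019607843136), [np.int64(273)])
eyepiece_mid scene [([296.4, 280.3, 18.9, 31.4], 0.69)]
eyepiece_mid top [([335.7, 203.7, 12.4, 12.3], 0.54)]
spare_eyepiece_mid scene [([178.9, 346.8, 25.4, 28.2], 0.63)]
spare_eyepiece_mid top []
```

```bash
cat >> h.py <<'E'
def frame(o,a):
    c,s=np.cos(a),np.sin(a); return lambda P:np.array([[o[0]+c*x-s*y,o[1]+s*x+c*y,o[2]+z] for x,y,z in np.atleast_2d(P)])
def boxpts(x0,x1,y0,y1,z0,z1): return [[x,y,z] for z in(z0,z1) for x,y in((x0,y0),(x1,y0),(x1,y1),(x0,y1))]
def drawbox(im,p,T,b,S,off,col):
    q=(proj(p,T(boxpts(*b)))-off)*S
    for i,j in((0,1),(1,2),(2,3),(3,0),(4,5),(5,6),(6,7),(7,4),(0,4),(1,5),(2,6),(3,7)):
        cv2.line(im,*[tuple(np.round(q[k]).astype(int).tolist()) for k in(i,j)],col,1,cv2.LINE_AA)
def drawcirc(im,p,c,r,z,S,off,col):
    t=np.linspace(0,6.283,40); q=(proj(p,np.c_[c[0]+r*np.cos(t),c[1]+r*np.sin(t),0*t+z])-off)*S
    cv2.polylines(im,[np.round(q).astype(np.int32)],True,col,1,cv2.LINE_AA)
BO=(.5122,.0171,.008);BA=-1.6205
EP=(.517,-.107);CA=(.597,.340,.022);CAA=-.855;TR=(.577,-.337,.004);TRA=0.02;SP=(.605,-.380)
def overlay(ps,tag):
    for n,(x0,y0,x1,y1,S) in dict(top=(170,150,445,270,2.8),scene=(165,210,515,400,2.2)).items():
        p=ps[n]; off=np.array([x0-.0,y0]); im=cv2.resize(np.ascontiguousarray(p["frame"][y0:y1,x0:x1,::-1]),None,fx=S,fy=S,interpolation=cv2.INTER_CUBIC)
        off=off-0.5+0.5/S
        T=frame(BO,BA)
        drawbox(im,p,T,(-.155,.175,-.06,.06,-.008,0),S,off,(255,0,0))
        drawbox(im,p,T,(-.008,.008,-.044,.044,.048,.062),S,off,(0,0,255))
        drawbox(im,p,frame(CA,CAA),(-.06,.06,-.024,.024,-.022,.022),S,off,(0,160,0))
        drawbox(im,p,frame(TR,TRA),(-.065,.065,-.08,.08,-.004,.021),S,off,(255,0,255))
        for c,z in((EP,.008),(SP,.004)):
            drawcirc(im,p,c,.017,z,S,off,(0,255,255)); drawcirc(im,p,c,.02,z+.06,S,off,(0,255,255)); drawcirc(im,p,c,.02,z+.024,S,off,(0,200,0))
        cv2.imwrite(f"pics/ov_{tag}_{n}.png",im)
E
python3 - <<'E'
from h import *
ps={n:eyes.get_image(n) for n in("scene","top")}
overlay(ps,"a")
E
```

```text
(no output)
```

View pics/ov_a_top.png

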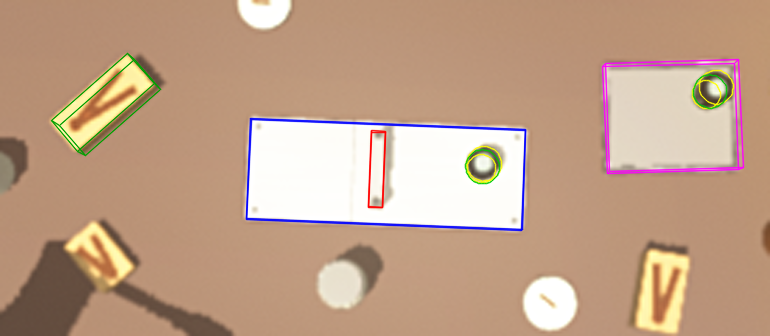

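View pics/ov_a_scene.png

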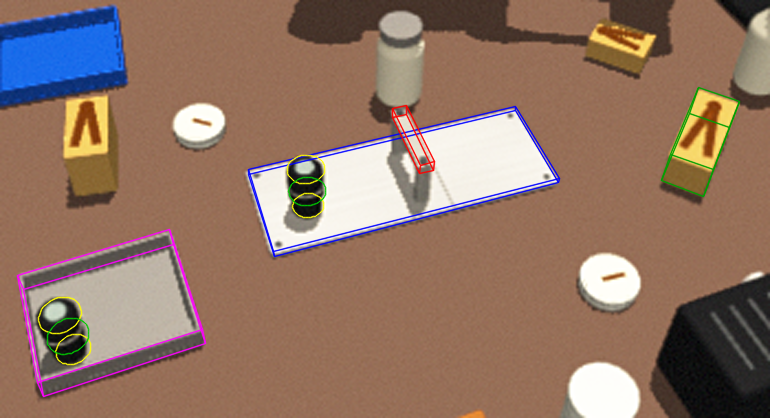

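Overlay: the plate, bar, casting, tray and eyepiece outlines all match the pictures closely in both views, so the poses are good to about 2–3 mm. First I turn the jaws to lie along world x.

```bash
cat > go.py <<'E'
import sys
from h import *
from scipy.spatial.transform import Rotation as Rt
def st(tx=None,ty=None,tz=None,yaw=None):
    s=manip.get_state(); q=s["ee_rot"]; R=Rt.from_quat([q[1],q[2],q[3],q[0]]).as_matrix(); P=np.array(s["position"])
    cy=np.degrees(np.arctan2(R[1,0],R[0,0])); print("t",round(float(s["clock"]),2),"P",P.round(4),"yaw",cy.round(2),"tilt",np.degrees(np.arccos(min(1,-R[2,2]))).round(2),"w",round(float(s["width"]),4),"F",np.round(s["contact_force"],1))
    r=P-BO; c,sn=np.cos(BA),np.sin(BA); print(" in bridge mm",np.round(1e3*np.array([c*r[0]+sn*r[1],-sn*r[0]+c*r[1],r[2]]),1))
    if tx is not None:
        print(" tool mm",np.round(1e3*R.T@(np.array([tx,ty,tz])-P),1),"turn",None if yaw is None else round(((cy-yaw+90)%180)-90,2))
if __name__=="__main__": st(*map(float,sys.argv[1:]))
E
python3 -m inch '[[1,0,0,0,7.1],[1,0,0,0,7.1],[1,0,0,0,7.1],[1,0,0,0,7.1],[1,0,0,0,7.1],[1,0,0,0,7.1],[1,0,0,0,7.1],[1,0,0,0,7.1],[1,0,0,0,7.1],[1,0,0,0,1]]'
python3 go.py 0.517 -0.107 0.20 0
```

```text
clock: 3.33
position: [0.2417, 0.5218, 0.2313]
ee_rot: [-0.0, 1.0, -0.007, 0.0]
contact_force: [-0.6, -0.4, -0.8]
width: 0.0857
t 3.33 P [0.2417 0.5218 0.2313] yaw -0.78 tilt 0.01 w 0.0857 F [-0.6 -0.4 -0.8]
 in bridge mm [-490.6 -295.2  223.3]
 tool mm [283.8 625.   31.3] turn -0.78
```

```bash
python3 -m inch '[[1,16,36,0,0],[1,16,36,0,0],[1,16,36,0,0],[1,16,36,0,0],[1,16,36,0,0],[1,16,36,0,0],[1,16,36,0,0],[1,16,36,0,0],[1,16,36,0,0],[1,16,36,0,0],[1,16,36,0,0],[1,16,36,0,0],[1,16,36,0,0],[1,16,36,0,0],[1,16,36,0,0],[1,16,36,0,0],[1,16,36,0,0],[1,0,0,0,0]]'
python3 go.py 0.517 -0.107 0.15 0
```

```text
clock: 4.83
position: [0.533, -0.1129, 0.2306]
ee_rot: [-0.002, 1.0, 0.021, 0.007]
contact_force: [0.6, 0.1, 0.6]
width: 0.0852
t 4.83 P [ 0.533  -0.1129  0.2306] yaw 2.39 tilt 0.83 w 0.0852 F [0.6 0.1 0.6]
 in bridge mm [128.8  27.3 222.6]
 tool mm [-16.9  -6.3  80.4] turn 2.39
```

```bash
python3 -m inch '[[1,-10,-4,20,2.4],[1,-6.5,-2,25,0],[1,0,0,25,0],[1,0,0,0,0],[1,0,0,0,0]]'
python3 go.py 0.517 -0.107 0.031 0
python3 - <<'E'
from h import *
ps={n:eyes.get_image(n) for n in("scene","top")}
overlay(ps,"b")
E
```

```text
clock: 5.25
position: [0.5201, -0.112, 0.1594]
ee_rot: [-0.001, 1.0, 0.001, 0.009]
contact_force: [0.5, -0.2, 0.4]
width: 0.0852
t 5.25 P [ 0.5201 -0.112   0.1594] yaw 0.06 tilt 1.08 w 0.0852 F [ 0.5 -0.2  0.4]
 in bridge mm [128.5  14.3 151.4]
 tool mm [ -5.5  -4.8 128.4] turn 0.06
```

View pics/ov_b_scene.png

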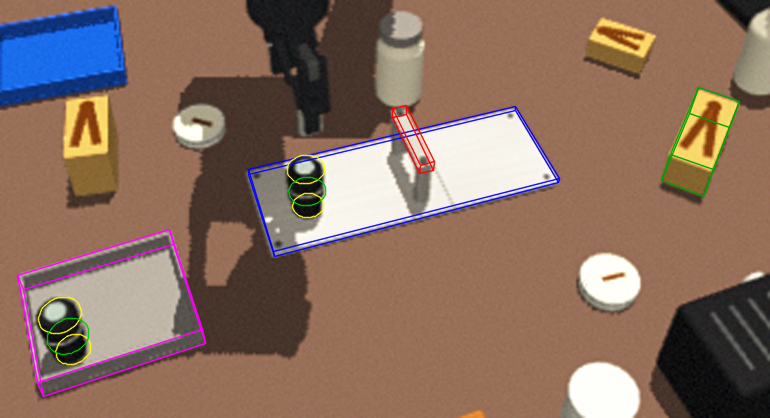

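View pics/ov_b_top.png

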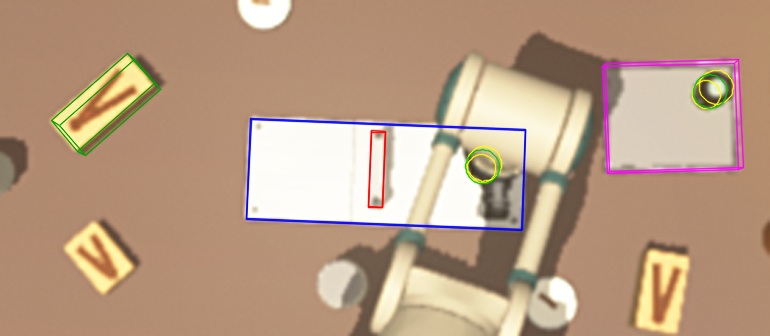

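```bash
python3 - <<'E'
from h import *
P=manip.get_state()["position"]
for n,(x0,y0,S) in dict(top=(170,150,2.8),scene=(165,210,2.2)).items():
    p=eyes.get_image(n); print(n,ray(p,[320,240])[0],((proj(p,[P,P+[0,0,.03],P+[0.04,0,.013],P+[-.04,0,.013]])-[x0,y0])*S).round())
E
python3 go.py
```

```text
top [ 0.34361364 -0.01970921  1.8223796 ] [[491. 151.]
 [493. 148.]
 [491. 113.]
 [492. 186.]]
scene [ 1.18289355 -0.29315035  0.85281002] [[297. 110.]
 [296.  88.]
 [310. 128.]
 [284.  74.]]
t 5.45 P [ 0.5213 -0.1122  0.161 ] yaw 0.03 tilt 1.27 w 0.0855 F [ 0.5 -0.2  0. ]
 in bridge mm [128.7  15.5 153. ]
```

```bash
python3 -m inch '[[1,-4,-4,20,0],[1,-2.5,-1,20,0],[1,0,0,20,0],[1,0,0,0,0],[1,0,0,0,0]]'
python3 go.py 0.517 -0.107 0.031 0
```

```text
clock: 5.87
position: [0.5231, -0.1084, 0.1076]
ee_rot: [0.003, 1.0, 0.002, 0.02]
contact_force: [-1.3, 0.0, 0.7]
width: 0.0856
t 5.87 P [ 0.5231 -0.1084  0.1076] yaw 0.24 tilt 2.29 w 0.0856 F [-1.3  0.   0.7]
 in bridge mm [124.8  17.1  99.6]
 tool mm [-9.1 -1.9 76.2] turn 0.24
```

```bash
python3 -m inch '[[1,-3,-0.5,6,0],[1,-3,-0.5,6,0],[1,-3,-0.5,6,0],[1,-1,0,6,0],[1,0,0,6,0],[1,0,0,6,0],[1,0,0,0,0]]'
python3 go.py 0.517 -0.107 0.031 0
```

```text
clock: 6.45
position: [0.5175, -0.1082, 0.0734]
ee_rot: [0.005, 1.0, 0.002, 0.025]
contact_force: [-0.2, 0.2, 0.0]
width: 0.0853
t 6.45 P [ 0.5175 -0.1082  0.0734] yaw 0.3 tilt 2.87 w 0.0853 F [-0.2  0.2  0. ]
 in bridge mm [124.9  11.5  65.4]
 tool mm [-2.5 -1.7 42.3] turn 0.3
```

```bash
python3 -m inch '[[1,-1.5,-0.5,10,0],[1,-1.5,-0.5,10,0],[1,-1,-0.5,10,0],[1,-0.5,0,8,0],[1,0,0,4,0],[1,0,0,0,0]]'
python3 go.py 0.518 -0.107 0.031 0
python3 - <<'E'
from h import *
ps={n:eyes.get_image(n) for n in("scene","top")}
overlay(ps,"c")
E
```

```text
clock: 6.95
position: [0.5164, -0.1077, 0.029]
ee_rot: [0.005, 1.0, 0.002, 0.025]
contact_force: [0.5, 0.5, 0.5]
width: 0.0853
t 6.95 P [ 0.5164 -0.1077  0.029 ] yaw 0.29 tilt 2.96 w 0.0853 F [0.5 0.5 0.5]
 in bridge mm [124.5  10.4  21. ]
 tool mm [ 1.7 -0.7 -1.9] turn 0.29
```

View pics/ov_c_scene.png

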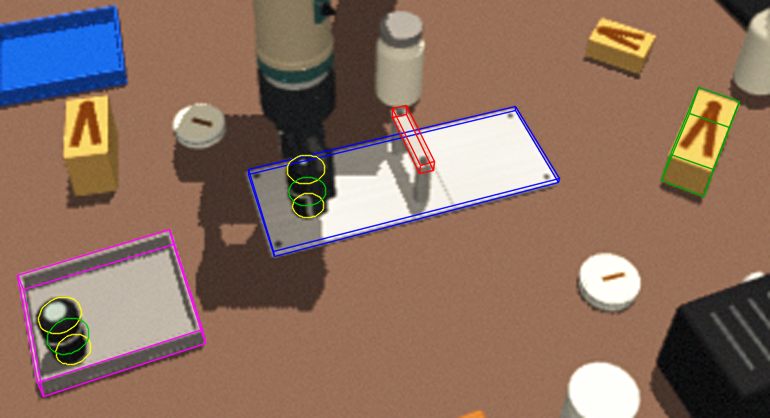

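The gripper is down around the eyepiece and nothing was displaced, so I close.

```bash
python3 -m inch '[[-1,0,0,0,0],[-1,0,0,0,0],[-1,0,0,0,0],[-1,0,0,0,0],[-1,0,0,0,0],[-1,0,0,0,0],[-1,0,0,0,0]]' 35
python3 go.py 0.517 -0.107 0.12 0
```

```text
clock: 7.63
position: [0.5186, -0.1085, 0.032]
ee_rot: [0.006, 1.0, 0.002, 0.028]
contact_force: [-0.0, -1.0, -1.0]
width: 0.0393
t 7.63 P [ 0.5186 -0.1085  0.032 ] yaw 0.3 tilt 3.3 w 0.0393 F [-0. -1. -1.]
 in bridge mm [125.1  12.6  24. ]
 tool mm [  3.4  -0.4 -87.9] turn 0.3
```

```bash
python3 -m inch '[[-1,0.5,0,-10,0],[-1,1,0,-20,0],[-1,1,0,-20,0],[-1,1,0,-20,0],[-1,1,0,-20,0],[-1,0,0,-10,0],[-1,0,0,0,0]]'
python3 go.py 0.567 -0.292 0.13 0
```

```text
clock: 8.22
position: [0.5151, -0.1064, 0.1378]
ee_rot: [0.005, 1.0, 0.002, 0.025]
contact_force: [0.9, -0.7, -0.7]
width: 0.039
t 8.22 P [ 0.5151 -0.1064  0.1378] yaw 0.29 tilt 2.96 w 0.039 F [ 0.9 -0.7 -0.7]
 in bridge mm [123.2   9.  129.8]
 tool mm [ 50.5 185.8  12.3] turn 0.29
```

```bash
python3 -m inch '[[-1,3,10,0,0],[-1,6,20,0,0],[-1,6,20,0,0],[-1,6,20,0,0],[-1,6,20,0,0],[-1,6,20,0,0],[-1,6,20,0,0],[-1,6,20,0,0],[-1,4,20,0,0],[-1,3,10,0,0],[-1,0,4,0,0],[-1,0,0,0,0]]'
python3 go.py 0.57 -0.294 0.028 0
```

```text
clock: 9.22
position: [0.565, -0.3028, 0.1318]
ee_rot: [0.002, 1.0, 0.003, 0.018]
contact_force: [0.4, -0.7, -1.7]
width: 0.0395
t 9.22 P [ 0.565  -0.3028  0.1318] yaw 0.37 tilt 2.11 w 0.0395 F [ 0.4 -0.7 -1.7]
 in bridge mm [316.9  68.7 123.8]
 tool mm [  1.2  -9.3 103.9] turn 0.37
```

```bash
python3 -m inch '[[-1,0,-4,15,0],[-1,0,-4,20,0],[-1,0,-1,20,0],[-1,-1,0,20,0],[-1,-1,0,12,0],[-1,0,0,0,0],[-1,0,0,0,0]]'
python3 go.py 0.57 -0.294 0.028 0
python3 - <<'E'
from h import *
ps={n:eyes.get_image(n) for n in("scene","top")}
overlay(ps,"d")
E
```

```text
clock: 9.8
position: [0.5633, -0.2866, 0.0409]
ee_rot: [-0.001, 1.0, 0.004, 0.016]
contact_force: [0.1, -0.2, -1.3]
width: 0.0392
t 9.8 P [ 0.5633 -0.2866  0.0409] yaw 0.49 tilt 1.87 w 0.0392 F [ 0.1 -0.2 -1.3]
 in bridge mm [300.8  66.1  32.9]
 tool mm [ 6.2  7.4 13.1] turn 0.49
```

View pics/ov_d_scene.png

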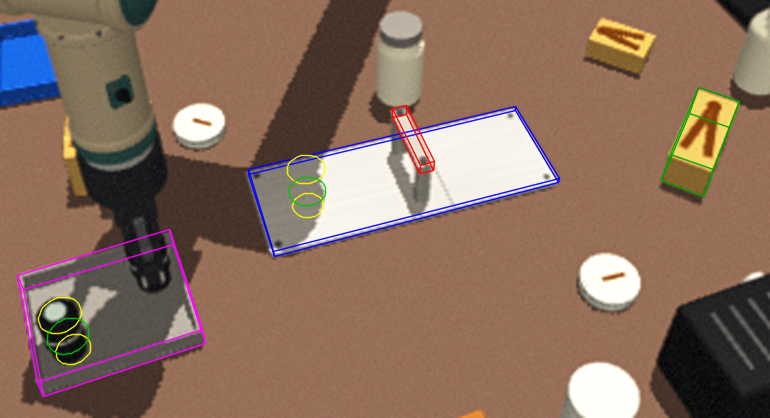

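```bash
python3 -m inch '[[-1,3,4,2,0],[-1,3,3.5,3,0],[-1,0,0,3,0],[-1,0,0,2.5,0],[-1,0,0,1,0],[-1,0,0,0,0]]'
python3 go.py 0.57 -0.294 0.028 0
```

```text
clock: 10.4
position: [0.5741, -0.2973, 0.0341]
ee_rot: [0.002, 1.0, 0.004, 0.021]
contact_force: [-0.0, 0.0, -1.4]
width: 0.0393
t 10.4 P [ 0.5741 -0.2973  0.0341] yaw 0.51 tilt 2.4 w 0.0393 F [-0.   0.  -1.4]
 in bridge mm [310.9  77.4  26.1]
 tool mm [-4.3 -3.4  5.9] turn 0.51
```

```bash
python3 -m inch '[[-1,0,0,2,0],[-1,0,0,2,0],[-1,0,0,2,0],[-1,0,0,1,0],[-1,0,0,0,0]]'
python3 go.py 0.57 -0.294 0.028 0
```

```text
clock: 10.82
position: [0.5745, -0.2975, 0.0277]
ee_rot: [0.003, 1.0, 0.004, 0.021]
contact_force: [-0.5, -0.2, -1.5]
width: 0.039
t 10.82 P [ 0.5745 -0.2975  0.0277] yaw 0.5 tilt 2.44 w 0.039 F [-0.5 -0.2 -1.5]
 in bridge mm [311.1  77.8  19.7]
 tool mm [-4.4 -3.6 -0.5] turn 0.5
```

```bash
python3 -m inch '[[-1,0,0,1,0],[-1,0,0,1,0],[-1,0,0,0,0]]'; python3 go.py
```

```text
clock: 11.07
position: [0.5746, -0.2976, 0.0279]
ee_rot: [0.003, 1.0, 0.004, 0.021]
contact_force: [0.3, -0.2, -2.3]
width: 0.039
t 11.07 P [ 0.5746 -0.2976  0.0279] yaw 0.52 tilt 2.48 w 0.039 F [ 0.3 -0.2 -2.3]
 in bridge mm [311.2  77.9  19.9]
```

```bash
python3 -m inch '[[-1,0,0,2,0],[-1,0,0,2,0],[-1,0,0,0,0]]'; python3 go.py
```

```text
clock: 11.32
position: [0.5749, -0.2978, 0.0282]
ee_rot: [0.004, 1.0, 0.005, 0.022]
contact_force: [-0.1, 0.0, -2.3]
width: 0.0396
t 11.32 P [ 0.5749 -0.2978  0.0282] yaw 0.55 tilt 2.58 w 0.0396 F [-0.1  0.  -2.3]
 in bridge mm [311.4  78.3  20.2]
```

```bash
python3 -m inch '[[0.1,0,0,0,0],[0.2,0,0,0,0],[0.3,0,0,0,0],[0.5,0,0,0,0],[0.5,0,0,0,0],[0.5,0,0,0,0]]'; python3 go.py
python3 - <<'E'
from h import *
ps={n:eyes.get_image(n) for n in("scene","top")}
overlay(ps,"e")
E
```

```text
clock: 11.82
position: [0.5756, -0.2982, 0.0272]
ee_rot: [0.004, 1.0, 0.005, 0.023]
contact_force: [-0.1, -0.6, 0.7]
width: 0.0642
t 11.82 P [ 0.5756 -0.2982  0.0272] yaw 0.55 tilt 2.65 w 0.0642 F [-0.1 -0.6  0.7]
 in bridge mm [311.7  79.   19.2]
```

View pics/ov_e_scene.png

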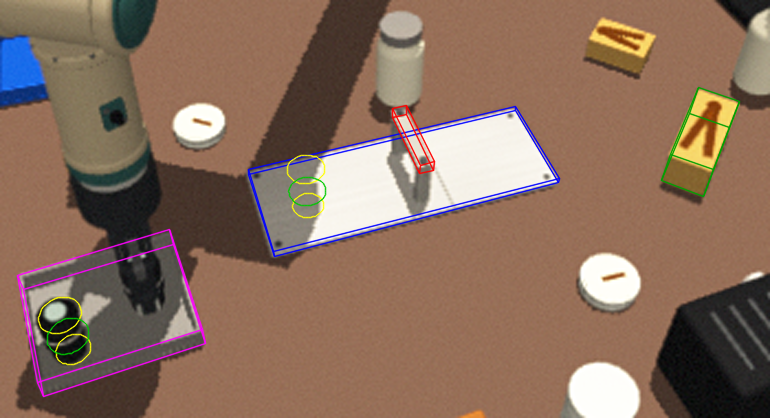

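Released, with the eyepiece standing between the fingers at about (145,290). I lift straight up and check.

```bash
python3 -m inch '[[0.5,0,0,-8,0],[0.5,0.5,0,-15,0],[0.5,1,0,-20,0],[0.5,1,0,-30,0],[0.7,1,0,-35,0],[1,1,0,-40,0],[1,0,0,-40,0],[1,0,0,0,0]]'; python3 go.py 0.597 0.340 0.2 41
python3 - <<'E'
from h import *
ps={n:eyes.get_image(n) for n in("scene","top")}
overlay(ps,"f")
E
```

```text
clock: 12.58
position: [0.5696, -0.2956, 0.223]
ee_rot: [0.002, 1.0, 0.005, 0.019]
contact_force: [0.9, -0.1, 0.5]
width: 0.0854
t 12.58 P [ 0.5696 -0.2956  0.223 ] yaw 0.53 tilt 2.23 w 0.0854 F [ 0.9 -0.1  0.5]
 in bridge mm [309.5  72.9 215. ]
 tool mm [  32.3 -635.4   22.1] turn -40.47
```

View pics/ov_f_scene.png

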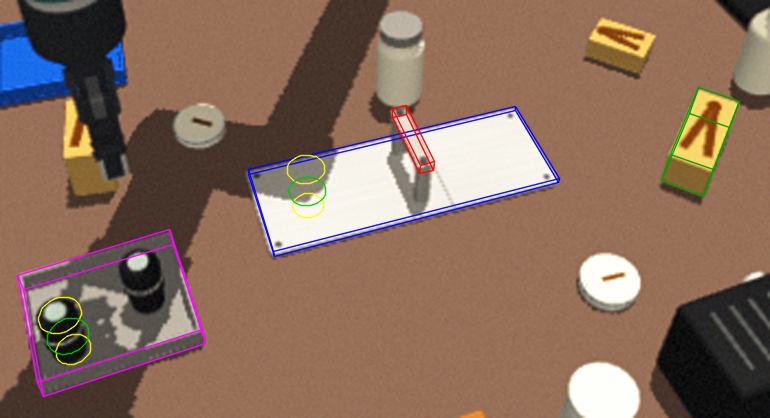

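```bash
python3 -m inch '[[1,1,-20,0,0],[1,2,-36,0,0],[1,2,-36,0,0],[1,2,-36,0,0],[1,2,-36,0,0],[1,2,-36,0,0],[1,2,-36,0,0],[1,2,-36,0,0],[1,2,-36,0,0],[1,2,-36,0,0],[1,2,-36,0,0],[1,2,-36,0,0],[1,2,-36,0,0],[1,2,-36,0,0],[1,2,-36,0,0],[1,2,-36,0,0],[1,2,-36,0,0],[1,2,-36,0,0],[1,0,-10,0,0]]'
python3 -m inch '[[1,0,0,0,-6.8],[1,0,0,0,-6.8],[1,0,0,0,-6.8],[1,0,0,0,-6.8],[1,0,0,0,-6.8],[1,0,0,0,-6.8],[1,0,0,0,0]]'
python3 go.py 0.597 0.340 0.12 41
```

```text
clock: 14.27
position: [0.5773, 0.3731, 0.1794]
ee_rot: [0.0, 1.0, -0.001, -0.019]
contact_force: [1.4, -0.1, 0.6]
width: 0.0855
clock: 14.85
position: [0.568, 0.3739, 0.162]
ee_rot: [-0.005, 0.93, 0.366, -0.032]
contact_force: [-0.1, -0.1, -0.6]
width: 0.0851
t 14.85 P [0.568  0.3739 0.162 ] yaw 42.98 tilt 3.76 w 0.0851 F [-0.1 -0.1 -0.6]
 in bridge mm [-359.1   38.   154. ]
 tool mm [ 0.5 45.9 40.6] turn 1.98
```

```bash
python3 -m inch '[[1,0,12,8,2],[1,0,15,10,0],[1,0,13,10,0],[1,0,3,8,0],[1,0,0,0,0],[1,0,0,0,0]]'
python3 go.py 0.597 0.340 0.08 41
```

```text
clock: 15.35
position: [0.5948, 0.3331, 0.1149]
ee_rot: [-0.003, 0.939, 0.342, -0.038]
contact_force: [0.3, 0.5, 0.9]
width: 0.0854
t 15.35 P [0.5948 0.3331 0.1149] yaw 40.04 tilt 4.34 w 0.0854 F [0.3 0.5 0.9]
 in bridge mm [-319.7   66.8  106.9]
 tool mm [ 8.5 -2.8 34.5] turn -0.96
```

```bash
cat >> go.py <<'E'
    s=manip.get_state(); q=s["ee_rot"]; R=Rt.from_quat([q[1],q[2],q[3],q[0]]).as_matrix(); P=s["position"]; u=np.array([P[0],P[1]])/np.hypot(P[0],P[1])
    z=R[:2,2]; print(" tilt deg radial-out",np.degrees(z@u).round(2),"tang-left",np.degrees(z@[-u[1],u[0]]).round(2)," along jaw",np.degrees(z@R[:2,0]).round(2),"across",np.degrees(z@R[:2,1]).round(2)," q",np.round(s["qpos"],3))
E
python3 go.py
python3 -m inch '[[1,4,-1.5,6,0],[1,4,-1.5,6,0],[1,0,0,6,0],[1,0,0,6,0],[1,0,0,0,0]]'
python3 go.py 0.597 0.340 0.08 41
```

```text
clock: 15.77
position: [0.5976, 0.3418, 0.0885]
ee_rot: [-0.003, 0.939, 0.341, -0.037]
contact_force: [-0.2, -0.3, -0.7]
width: 0.0856  File "go.py", line 11
    s=manip.get_state(); q=s["ee_rot"]; R=Rt.from_quat([q[1],q[2],q[3],q[0]]).as_matrix(); P=s["position"]; u=np.array([P[0],P[1]])/np.hypot(P[0],P[1])
IndentationError: unexpected indent
  File "go.py", line 11
    s=manip.get_state(); q=s["ee_rot"]; R=Rt.from_quat([q[1],q[2],q[3],q[0]]).as_matrix(); P=s["position"]; u=np.array([P[0],P[1]])/np.hypot(P[0],P[1])
IndentationError: unexpected indent
```

```bash
sed -i 's/^if __name__.*$/def dummy():pass\nif __name__=="__main__":\n    st(*map(float,sys.argv[1:]))/' go.py
python3 go.py 0.597 0.340 0.08 41
```

```text
t 15.77 P [0.5976 0.3418 0.0885] yaw 40.0 tilt 4.27 w 0.0856 F [-0.2 -0.3 -0.7]
 in bridge mm [-328.6   69.1   80.5]
 tool mm [-1.   1.3  8.6] turn -1.0
 tilt deg radial-out -4.13 tang-left 1.09  along jaw -3.86 across -1.8  q [ 0.413  0.576  1.376  0.012  1.263 -0.288]
```

```bash
python3 -m inch '[[1,0,0,-30,0],[1,0,0,-30,0],[1,0,0,-30,0],[1,0,0,0,0]]' | sed -n 2p;python3 go.py 0.597 0.340 0.08 41 | tail -2
python3 -m inch '[[1,0,0,10,0],[1,0,0,10,0],[1,0,0,10,0],[1,0,0,10,0],[1,0,0,0,0]]'| sed -n 2p;python3 go.py 0.597 0.340 0.08 41 | tail -2
```

```text
position: [0.6012, 0.3444, 0.1777]
 tool mm [ 1.4  4.  97.8] turn -0.86
 tilt deg radial-out -4.63 tang-left 1.15  along jaw -4.34 across -1.95  q [ 0.414  0.528  1.235  0.011  1.461 -0.287]
position: [0.596, 0.3439, 0.1331]
 tool mm [ 2.3  5.4 53. ] turn -0.77
 tilt deg radial-out -4.65 tang-left 1.17  along jaw -4.36 across -1.96  q [ 0.416  0.548  1.312  0.012  1.365 -0.288]
```

```bash
python3 -m inch '[[1,0,0,-10,0],[1,0,0,-10,0],[1,0,0,-10,0],[1,0,0,-10,0],[1,0,0,-10,0],[1,0,0,-10,0],[1,0,0,-10,0],[1,0,0,0,0]]' | sed -n 2p;python3 go.py 0.597 0.340 0.08 41 | tail -2
python3 -m inch '[[1,0,0,40,0],[1,0,0,40,0],[1,0,0,0,0]]'| sed -n 2p;python3 go.py 0.597 0.340 0.08 41 | tail -2
```

```text
position: [0.6024, 0.3455, 0.2091]
 tool mm [  2.4   5.2 129.2] turn -0.78
 tilt deg radial-out -4.75 tang-left 1.16  along jaw -4.45 across -1.98  q [ 0.415  0.517  1.178  0.011  1.531 -0.287]
position: [0.5997, 0.3453, 0.1341]
 tool mm [-1.9  4.  54.3] turn -0.81
 tilt deg radial-out -3.94 tang-left 1.08  along jaw -3.68 across -1.76  q [ 0.416  0.546  1.312  0.012  1.354 -0.288]
```

```bash
python3 -m inch '[[1,-38,0,0,0],[1,-38,0,0,0],[1,0,0,0,0]]' | sed -n 2p;python3 go.py 0.597 0.340 0.08 41 | tail -2
python3 -m inch '[[1,10,0,0,0],[1,10,0,0,0],[1,10,0,0,0],[1,10,0,0,0],[1,10,0,0,0],[1,10,0,0,0],[1,10,0,0,0],[1,0,0,0,0]]'| sed -n 2p;python3 go.py 0.597 0.340 0.08 41 | tail -2
```

```text
position: [0.5399, 0.2957, 0.1373]
 tool mm [76.1  4.9 51.9] turn -0.72
 tilt deg radial-out -4.35 tang-left 1.04  along jaw -4.04 across -1.88  q [ 0.383  0.439  1.496  0.009  1.285 -0.322]
position: [0.6103, 0.3524, 0.1437]
 tool mm [-15.2   2.6  64.5] turn -0.75
 tilt deg radial-out -2.89 tang-left 1.07  along jaw -2.65 across -1.57  q [ 0.418  0.549  1.282  0.014  1.364 -0.287]
```

```bash
python3 -m inch '[[1,-38,0,0,0],[1,-38,0,0,0],[1,0,0,0,0]]' | sed -n 2p;python3 go.py 0.597 0.340 0.08 41 | tail -1
python3 -m inch '[[1,10,0,0,0],[1,10,0,0,0],[1,10,0,0,0],[1,10,0,0,0],[1,10,0,0,0],[1,10,0,0,0],[1,0,0,0,0]]'| sed -n 2p;python3 go.py 0.597 0.340 0.08 41 | tail -2
```

```text
position: [0.5558, 0.3063, 0.145]
 tilt deg radial-out -2.84 tang-left 1.02  along jaw -2.58 across -1.56  q [ 0.387  0.446  1.462  0.012  1.286 -0.321]
position: [0.6164, 0.3561, 0.147]
 tool mm [-23.4   1.3  67.6] turn -0.56
 tilt deg radial-out -1.79 tang-left 1.05  along jaw -1.57 across -1.35  q [ 0.419  0.546  1.277  0.015  1.352 -0.29 ]
```

```bash
python3 -m inch '[[1,-22,2,0,0],[1,0,0,35,0],[1,0,0,35,0],[1,0,0,0,-0.5],[1,0,0,0,0]]' | sed -n 2p;python3 go.py 0.597 0.340 0.009 41
python3 - <<'E'
from h import *
ps={n:eyes.get_image(n) for n in("scene","top")}
overlay(ps,"g")
E
```

```text
position: [0.6083, 0.3471, 0.0788]
t 19.6 P [0.6083 0.3471 0.0788] yaw 41.13 tilt 1.39 w 0.0854 F [1.1 0.4 0.1]
 in bridge mm [-334.4   79.6   70.8]
 tool mm [-12.2  -0.7  70. ] turn 0.13
 tilt deg radial-out -1.0 tang-left 0.97  along jaw -0.79 across -1.15  q [ 0.411  0.572  1.408  0.016  1.181 -0.313]
```

View pics/ov_g_scene.png

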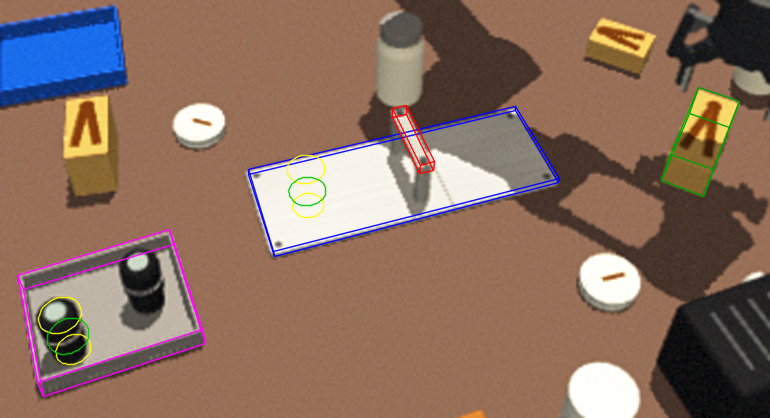

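Run:
```python
from h import *
P=manip.get_state()["position"]; j=np.array([.753,.658,0])
for n,(x0,y0,S) in dict(top=(170,150,2.8),scene=(165,210,2.2)).items():
    p=eyes.get_image(n); q=proj(p,[P,P-.05*j+[0,0,.013],P+.05*j+[0,0,.013]]); print(n,q.round(),((q-[x0,y0])*S).round())
    if n=="scene":
        im=np.ascontiguousarray(p["frame"][150:330,420:620,::-1]); im=cv2.resize(im,None,fx=3,fy=3)
        for a in q: cv2.circle(im,tuple(((a-[420,150])*3).astype(int).tolist()),4,(0,0,255),-1)
        cv2.imwrite("pics/g2.png",im)
```

```text
top [[202. 181.]
 [211. 192.]
 [191. 169.]] [[ 89.  87.]
 [115. 118.]
 [ 59.  53.]]
scene [[494. 260.]
 [475. 249.]
 [516. 263.]] [[723. 109.]
 [681.  86.]
 [773. 116.]]
```

View pics/g2.png

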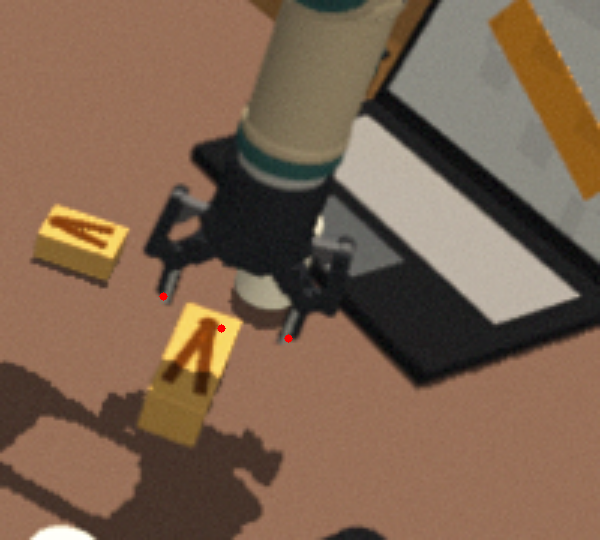

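```bash
python3 -m inch '[[1,-11.5,0,0,0],[1,-1,0,15,0],[1,0,0,0,0]]' | sed -n 2p;python3 go.py 0.597 0.340 0.009 41
```

```text
position: [0.6025, 0.3406, 0.0713]
t 20.05 P [0.6025 0.3406 0.0713] yaw 41.11 tilt 0.92 w 0.0854 F [-0.2 -0.6 -1. ]
 in bridge mm [-327.6   74.1   63.3]
 tool mm [-4.4 -2.2 62.4] turn 0.11
 tilt deg radial-out -0.26 tang-left 0.88  along jaw -0.08 across -0.92  q [ 0.406  0.561  1.45   0.016  1.137 -0.318]
```

Tilt is nearly zero now. Descending.

```bash
python3 -m inch '[[1,-4,-2,15,0],[1,-1,-1,15,0],[1,0,0,14,0],[1,0,0,8,0],[1,0,0,0,0]]' | sed -n 2p;python3 go.py 0.597 0.340 0.009 41
```

```text
position: [0.6029, 0.3431, 0.0285]
t 20.47 P [0.6029 0.3431 0.0285] yaw 41.1 tilt 1.08 w 0.0857 F [-0.7 -0.4 -0.8]
 in bridge mm [-330.1   74.4   20.5]
 tool mm [-6.8 -1.3 19.4] turn 0.1
 tilt deg radial-out 0.75 tang-left 0.78  along jaw 0.89 across -0.62  q [ 0.409  0.595  1.507  0.017  1.028 -0.317]
```

```bash
python3 -m inch '[[1,-5,-1,4,0],[1,-4,0,4,0],[1,0,0,6,0],[1,0,0,5,0],[1,0,0,0,0]]' | sed -n 2p;python3 go.py 0.597 0.340 0.009 41
```

```text
position: [0.5976, 0.339, 0.0123]
t 20.88 P [0.5976 0.339  0.0123] yaw 41.1 tilt 1.36 w 0.0857 F [-0.9  0.1 -1. ]
 in bridge mm [-325.8   69.3    4.3]
 tool mm [ 0.1 -1.1  3.3] turn 0.1
 tilt deg radial-out 1.14 tang-left 0.74  along jaw 1.27 across -0.49  q [ 0.407  0.6    1.546  0.018  0.977 -0.32 ]
```

```bash
python3 -m inch '[[1,0,-1,3,0],[1,0,0,2,0],[-1,0,0,0,0],[-1,0,0,0,0],[-1,0,0,0,0],[-1,0,0,0,0],[-1,0,0,0,0],[-1,0,0,0,0],[-1,0,0,0,0]]' 50| sed -n 2,5p;python3 go.py 0.597 0.340 0.15 41
```

```text
position: [0.5981, 0.3406, 0.0075]
ee_rot: [-0.008, 0.936, 0.351, 0.01]
contact_force: [0.5, -0.5, -0.0]
width: 0.0478
t 21.63 P [0.5981 0.3406 0.0075] yaw 41.1 tilt 1.47 w 0.0478 F [ 0.5 -0.5 -0. ]
 in bridge mm [-327.4   69.7   -0.5]
 tool mm [   2.2   -1.4 -142.5] turn 0.1
 tilt deg radial-out 1.27 tang-left 0.73  along jaw 1.39 across -0.46  q [ 0.409  0.606  1.549  0.018  0.966 -0.319]
```

```bash
python3 -m inch '[[-1,0,0,-6,0],[-1,0,0,-12,0],[-1,0.5,0,-15,0],[-1,0.5,0,-15,0],[-1,0.5,0,-15,0],[-1,0.5,0,-15,0],[-1,0.5,0,-15,0],[-1,0,0,-15,0],[-1,0,0,-10,0],[-1,0,0,0,0]]'| sed -n 2,5p;python3 go.py 0.517 0.117 0.13 -2.85
python3 - <<'E'
from h import *
ps={n:eyes.get_image(n) for n in("scene","top")}
overlay(ps,"h")
E
```

```text
position: [0.5959, 0.3382, 0.1346]
ee_rot: [-0.008, 0.936, 0.351, 0.007]
contact_force: [0.9, 0.6, -1.1]
width: 0.0475
t 22.47 P [0.5959 0.3382 0.1346] yaw 41.1 tilt 1.19 w 0.0475 F [ 0.9  0.6 -1.1]
 in bridge mm [-324.9   67.7  126.6]
 tool mm [-204.9  114.8   -0.3] turn 43.95
 tilt deg radial-out 0.93 tang-left 0.75  along jaw 1.06 across -0.55  q [ 0.407  0.491  1.409  0.016  1.227 -0.316]
```

View pics/ov_h_scene.png

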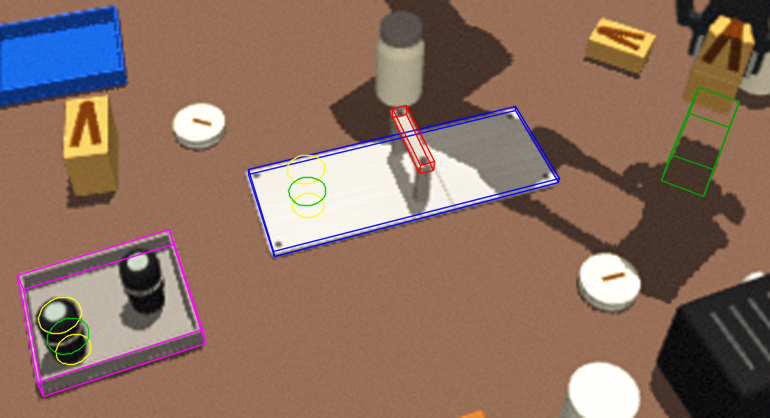

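The casting is lifted. I turn it into line with the plate.

```bash
python3 -m inch '[[-1,0,0,0,4],[-1,0,0,0,5],[-1,0,0,0,5],[-1,0,0,0,5],[-1,0,0,0,5],[-1,0,0,0,5],[-1,0,0,0,5],[-1,0,0,0,5],[-1,0,0,0,4],[-1,0,0,0,0]]'| sed -n 2,5p;python3 go.py 0.517 0.117 0.12 -2.85
```

```text
position: [0.5858, 0.3337, 0.1166]
ee_rot: [-0.003, 0.999, -0.035, -0.011]
contact_force: [0.1, 0.3, -2.3]
width: 0.0476
t 23.4 P [0.5858 0.3337 0.1166] yaw -4.06 tilt 1.31 w 0.0476 F [ 0.1  0.3 -2.3]
 in bridge mm [-319.9   57.8  108.6]
 tool mm [-53.4 221.   -3.3] turn -1.21
 tilt deg radial-out -0.9 tang-left 0.94  along jaw -1.28 across -0.28  q [0.407 0.505 1.431 0.016 1.223 0.472]
```

```bash
python3 -m inch '[[-1,-2,10,-2,-1],[-1,-5,20,-2,0],[-1,-5,20,-2,0],[-1,-5,20,-2,0],[-1,-5,20,-2,0],[-1,-5,20,-2,0],[-1,-5,20,-2,0],[-1,-5,20,-2,0],[-1,-5,20,-2,0],[-1,-4,20,-2,0],[-1,-3,10,0,0],[-1,0,0,0,0]]'| sed -n 2,5p;python3 go.py 0.517 0.117 0.07 -2.85
```

```text
position: [0.5182, 0.1274, 0.1248]
ee_rot: [-0.0, 1.0, -0.013, -0.022]
contact_force: [0.3, 0.0, -2.3]
width: 0.0473
t 24.4 P [0.5182 0.1274 0.1248] yaw -1.46 tilt 2.54 w 0.0473 F [ 0.3  0.  -2.3]
 in bridge mm [-110.5    0.5  116.8]
 tool mm [ 1.5 10.5 54.8] turn 1.39
 tilt deg radial-out -2.45 tang-left 0.68  along jaw -2.54 across -0.01  q [0.106 0.319 1.725 0.007 1.141 0.129]
```

```bash
python3 -m inch '[[-1,0,5,20,1.4],[-1,0,2,25,0],[-1,0,0,20,0],[-1,0,0,0,0]]'| sed -n 2,5p;python3 go.py 0.517 0.117 0.016 -2.85
```

```text
position: [0.5177, 0.1227, 0.0586]
ee_rot: [-0.002, 1.0, -0.025, -0.019]
contact_force: [-1.2, 0.3, -1.7]
width: 0.0473
t 24.73 P [0.5177 0.1227 0.0586] yaw -2.85 tilt 2.23 w 0.0473 F [-1.2  0.3 -1.7]
 in bridge mm [-105.8    0.2   50.6]
 tool mm [ 1.3  5.9 42.6] turn 0.0
 tilt deg radial-out -2.08 tang-left 0.8  along jaw -2.22 across -0.19  q [0.096 0.385 1.817 0.011 0.977 0.139]
```

```bash
python3 -m inch '[[-1,0,0,15,0],[-1,0,0,15,0],[-1,0,0,5,0],[-1,0,0,0,0]]'| sed -n 2,5p;python3 go.py 0.517 0.117 0.016 -2.85
python3 - <<'E'
from h import *
ps={n:eyes.get_image(n) for n in("scene","top")}
overlay(ps,"i")
E
```

```text
position: [0.5184, 0.1265, 0.0231]
ee_rot: [-0.003, 1.0, -0.023, -0.019]
contact_force: [-0.2, 1.3, -1.7]
width: 0.0473
t 25.07 P [0.5184 0.1265 0.0231] yaw -2.64 tilt 2.18 w 0.0473 F [-0.2  1.3 -1.7]
 in bridge mm [-109.6    0.8   15.1]
 tool mm [-0.7  9.6  7.1] turn 0.21
 tilt deg radial-out -1.97 tang-left 0.93  along jaw -2.15 across -0.33  q [0.101 0.431 1.854 0.014 0.893 0.138]
```

View pics/ov_i_scene.png

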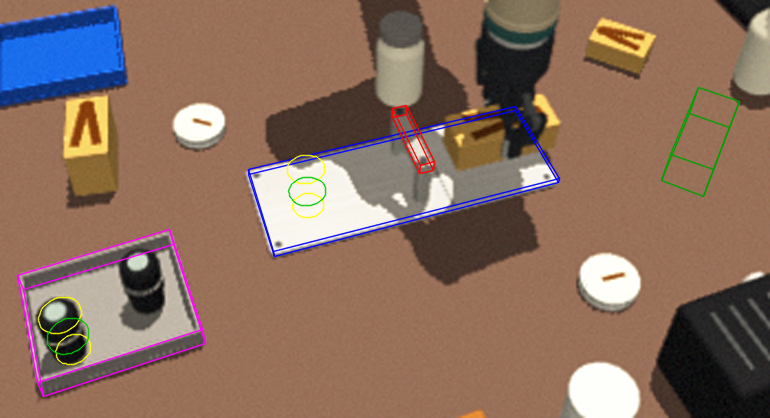

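```bash
python3 -m inch '[[-1,0,3,3,0],[-1,0,2,3,0],[-1,0,0,2,0],[-1,0,0,0,0]]'| sed -n 2,5p;python3 go.py 0.517 0.117 0.016 -2.85
```

```text
position: [0.5215, 0.1217, 0.0188]
ee_rot: [-0.004, 1.0, -0.023, -0.014]
contact_force: [0.4, 0.7, -2.9]
width: 0.0475
t 25.5 P [0.5215 0.1217 0.0188] yaw -2.59 tilt 1.69 w 0.0475 F [ 0.4  0.7 -2.9]
 in bridge mm [-104.9    4.1   10.8]
 tool mm [-4.3  4.9  2.9] turn 0.26
 tilt deg radial-out -1.47 tang-left 0.83  along jaw -1.64 across -0.4  q [0.092 0.435 1.861 0.014 0.873 0.128]
```

```bash
python3 -m inch '[[-1,-3,0,2,0],[-1,-1,0,2,0],[-1,0,0,2,0],[-1,0,0,1,0],[-1,0,0,0,0]]'| sed -n 2,5p;python3 go.py 0.517 0.117 0.016 -2.85
```

```text
position: [0.5182, 0.1218, 0.0166]
ee_rot: [-0.004, 1.0, -0.023, -0.012]
contact_force: [-0.6, -0.1, -2.7]
width: 0.047
t 25.92 P [0.5182 0.1218 0.0166] yaw -2.63 tilt 1.42 w 0.047 F [-0.6 -0.1 -2.7]
 in bridge mm [-104.8    0.8    8.6]
 tool mm [-1.   4.8  0.6] turn 0.22
 tilt deg radial-out -1.18 tang-left 0.8  along jaw -1.35 across -0.44  q [0.092 0.432 1.875 0.014 0.857 0.129]
```

```bash
python3 -m inch '[[-1,0,0,2,0],[-1,0,0,2,0],[0.2,0,0,0,0],[0.3,0,0,0,0],[0.5,0,0,0,0],[0.7,0,0,0,0],[0.7,0,0,0,0],[0.7,0,0,0,0],[0.7,0,0,0,0],[0.7,0,0,0,0]]'| sed -n 2,5p;python3 go.py 0.517 0.117 0.016 -2.85
python3 - <<'E'
from h import *
ps={n:eyes.get_image(n) for n in("scene","top")}
overlay(ps,"j")
E
```

```text
position: [0.5188, 0.122, 0.0155]
ee_rot: [-0.004, 1.0, -0.023, -0.01]
contact_force: [-0.6, -0.2, -0.2]
width: 0.0726
t 26.75 P [0.5188 0.122  0.0155] yaw -2.63 tilt 1.28 w 0.0726 F [-0.6 -0.2 -0.2]
 in bridge mm [-105.1    1.4    7.5]
 tool mm [-1.6  5.  -0.5] turn 0.22
 tilt deg radial-out -1.02 tang-left 0.78  along jaw -1.19 across -0.47  q [0.093 0.433 1.877 0.015 0.851 0.129]
```

View pics/ov_j_scene.png

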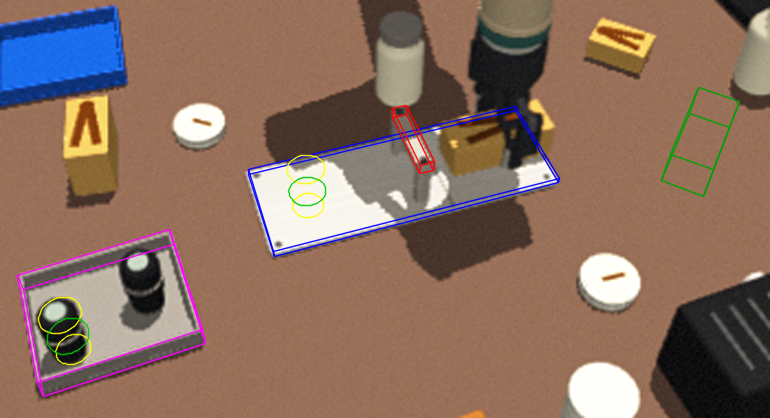

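```bash
python3 -m inch '[[0.9,-0.5,-8,-1,0],[0.9,0,-8,-1,0],[0.9,0,-8,-1,0],[0.9,0,-8,-1,0],[0.9,0,-8,0,0],[0.9,0,0,0,0]]'| sed -n 2,5p;python3 go.py
python3 - <<'E'
from h import *
import h
ps={n:eyes.get_image(n) for n in("scene","top")}
h.CA=(.5188,.122,.03);h.CAA=h.BA
overlay(ps,"k")
for n in ps:
  print([ (m["confidence"],m["point"],onz(ps[n],m["point"][::-1],.03)) for m in mark_of(ps[n],"casting_mid")[:2]])
E
```

```text
position: [0.5207, 0.1667, 0.0205]
ee_rot: [-0.005, 1.0, -0.023, -0.01]
contact_force: [0.2, 0.2, 0.7]
width: 0.0814
t 27.35 P [0.5207 0.1667 0.0205] yaw -2.67 tilt 1.27 w 0.0814 F [0.2 0.2 0.7]
 in bridge mm [-149.8    1.    12.5]
 tilt deg radial-out -0.9 tang-left 0.9  along jaw -1.15 across -0.53  q [0.174 0.442 1.842 0.017 0.875 0.209]
[(0.91, [269.5, 392.5], array([[0.51037664, 0.1285857 , 0.03      ]]))]
[(0.81, [212.8, 273.0], array([[0.5071976 , 0.12064053, 0.03      ]]))]
```

View pics/ov_k_scene.png

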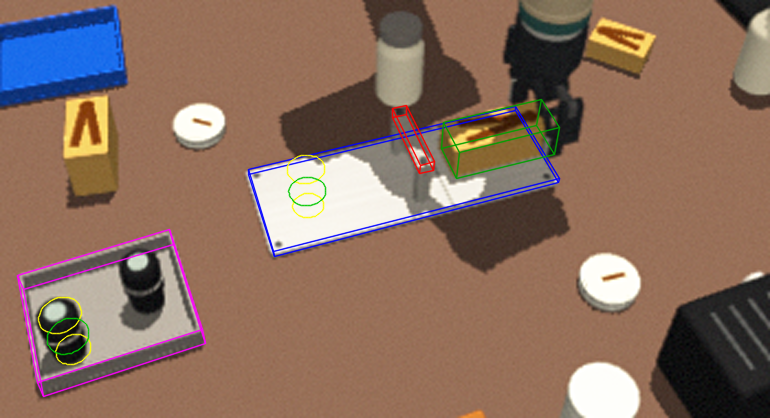

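View pics/ov_k_top.png

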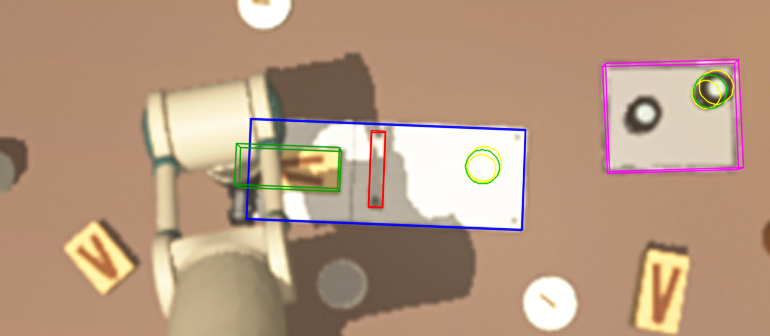

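```bash
python3 -m inch '[[0.9,-1,0,3,0],[0.5,0,0,1,0],[-1,0,0,0,0],[-1,0,0,0,0],[-1,0,0,0,0],[-1,0,0,0,0],[-1,0,0,0,0],[-1,0,0,0,0]]' 25| sed -n 2,5p;python3 go.py
python3 - <<'E'
from h import *
import h
ps={n:eyes.get_image(n) for n in("scene","top")}
P=manip.get_state()["position"]
h.CA=(P[0]-.0022,P[1]-.0449,.03);h.CAA=h.BA
overlay(ps,"l")
E
```

```text
position: [0.519, 0.1636, 0.0159]
ee_rot: [-0.005, 1.0, -0.025, -0.011]
contact_force: [0.4, 1.0, 0.2]
width: 0.0477
t 28.22 P [0.519  0.1636 0.0159] yaw -2.89 tilt 1.33 w 0.0477 F [0.4 1.  0.2]
 in bridge mm [-146.7   -0.5    7.9]
 tilt deg radial-out -0.98 tang-left 0.89  along jaw -1.23 across -0.5  q [0.169 0.445 1.852 0.017 0.864 0.208]
```

View pics/ov_l_scene.png

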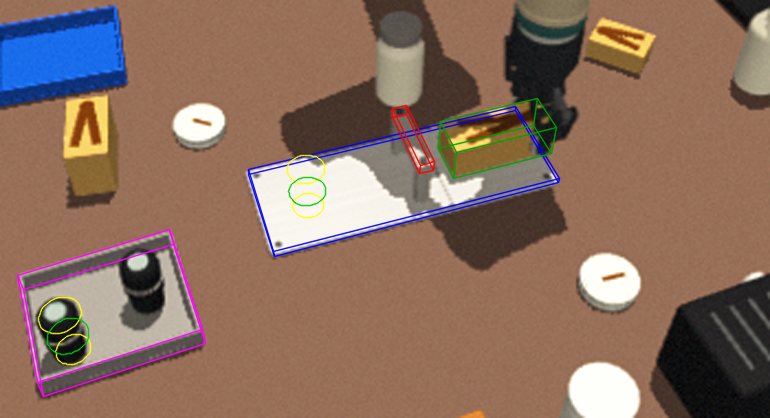

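Run:
```python
from h import *
import h
p=eyes.get_image("scene"); x0,y0,x1,y1=330,240,430,310; S=7
im=cv2.resize(np.ascontiguousarray(p["frame"][y0:y1,x0:x1,::-1]),None,fx=S,fy=S,interpolation=cv2.INTER_CUBIC)
im=cv2.convertScaleAbs(im,alpha=1.5)
T=frame(BO,BA); off=np.array([x0,y0])-.5+.5/S
def ln(a,b,c):
    q=(proj(p,T([a,b]))-off)*S; cv2.line(im,*[tuple(np.round(v).astype(int).tolist()) for v in q],c,1,cv2.LINE_AA)
for yy,c in((.024,(0,255,0)),(.020,(255,255,0)),(-.024,(0,255,0)),(-.028,(255,255,0))):
    ln([-.16,yy,.044],[-.04,yy,.044],c)
for yy,c in((.024,(0,255,0)),(.020,(255,255,0))): ln([-.16,yy,0],[-.04,yy,0],c)
for x in(-.047,-.037): ln([x,-.024,.044],[x,.024,.044],(0,0,255))
ln([-.155,.06,0],[.175,.06,0],(255,0,255)); ln([-.155,-.06,0],[.175,-.06,0],(255,0,255))
drawbox(im,p,T,(-.008,.008,-.044,-.032,0,.062),S,off,(0,0,255));drawbox(im,p,T,(-.008,.008,.032,.044,0,.062),S,off,(0,0,255))
cv2.imwrite("pics/zz.png",im)
```

```text
(no output)
```

View pics/zz.png

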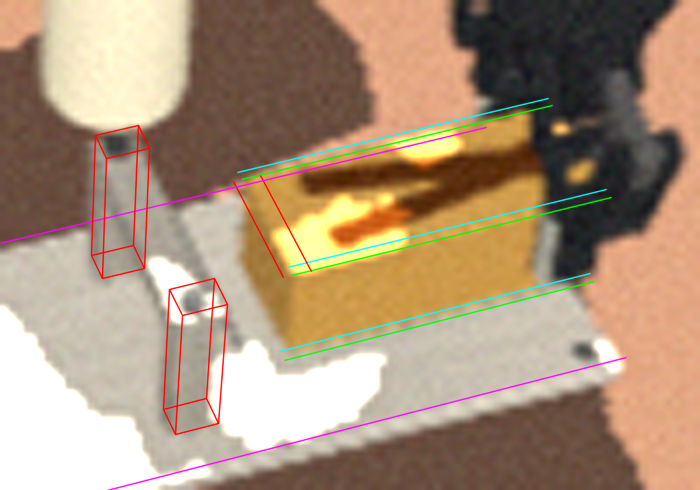

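```bash
python3 -m inch '[[-1,1.5,3,0,0],[-1,1,6,0,0],[-1,0.5,6,0,0],[-1,0,6,0,0],[-1,0,3,0,0],[-1,0,0,0,0]]'| sed -n 2,5p;python3 go.py
```

```text
position: [0.5215, 0.1374, 0.0159]
ee_rot: [-0.005, 1.0, -0.025, -0.01]
contact_force: [0.3, 0.7, 0.0]
width: 0.0481
t 28.87 P [0.5215 0.1374 0.0159] yaw -2.89 tilt 1.28 w 0.0481 F [0.3 0.7 0. ]
 in bridge mm [-120.7    3.3    7.9]
 tilt deg radial-out -0.94 tang-left 0.87  along jaw -1.16 across -0.54  q [0.12  0.44  1.863 0.017 0.857 0.159]
```

```bash
cat > zz.py <<'E'
from h import *
import sys
def zz(name,x0=330,y0=240,x1=430,y1=310,S=7,cx=-.077):
    p=eyes.get_image("scene")
    im=cv2.resize(np.ascontiguousarray(p["frame"][y0:y1,x0:x1,::-1]),None,fx=S,fy=S,interpolation=cv2.INTER_CUBIC)
    im=cv2.convertScaleAbs(im,alpha=1.5)
    T=frame(BO,BA); off=np.array([x0,y0])-.5+.5/S
    drawbox(im,p,T,(cx-.06,cx+.06,-.024,.024,0,.044),S,off,(0,255,0))
    drawbox(im,p,T,(-.008,.008,-.044,-.032,0,.062),S,off,(0,0,255));drawbox(im,p,T,(-.008,.008,.032,.044,0,.062),S,off,(0,0,255))
    cv2.imwrite(f"pics/{name}.png",im)
a=sys.argv; zz(a[1],cx=float(a[2]),x0=int(a[3]),x1=int(a[3])+100)
E
python3 zz.py z1 -.077 330
```

```text
(no output)
```

View pics/z1.png

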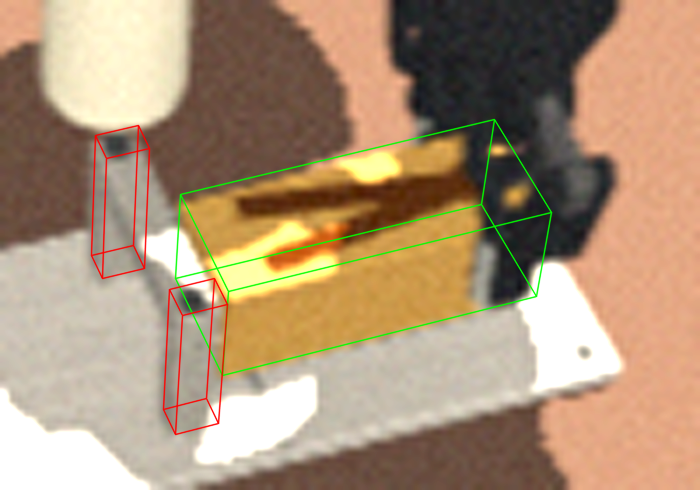

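The lateral alignment is good: the green model matches. I continue pushing in line.

```bash
python3 -m inch '[[-1,0,4,0,0],[-1,0,7,0,0],[-1,0,7,0,0],[-1,0,7,0,0],[-1,0,4,0,0],[-1,0,0,0,0]]'| sed -n 2,5p;python3 go.py;python3 zz.py z2 -.045 310
```

```text
position: [0.5203, 0.1057, 0.0159]
ee_rot: [-0.005, 1.0, -0.025, -0.009]
contact_force: [0.5, 1.3, 0.6]
width: 0.0481
t 29.42 P [0.5203 0.1057 0.0159] yaw -2.87 tilt 1.22 w 0.0481 F [0.5 1.3 0.6]
 in bridge mm [-88.9   3.7   7.9]
 tilt deg radial-out -0.92 tang-left 0.81  along jaw -1.09 across -0.55  q [0.061 0.43  1.882 0.016 0.847 0.101]
```

View pics/z2.png

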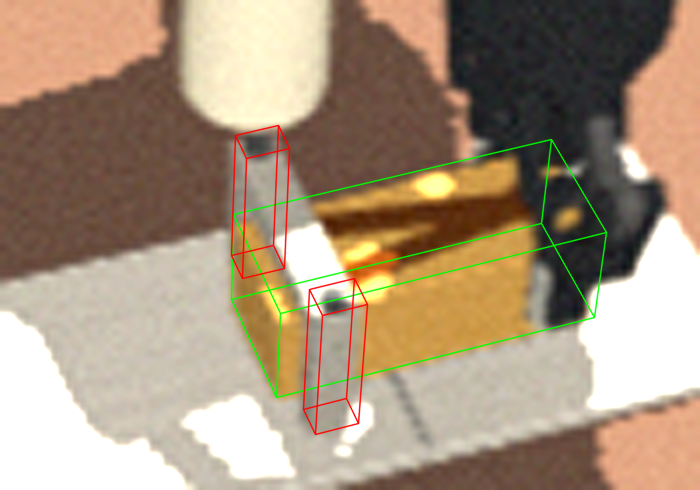

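```bash
python3 -m inch '[[-1,0,4,0,0],[-1,0,7,0,0],[-1,0,7,0,0],[-1,0,7,0,0],[-1,0,7,0,0],[-1,0,7,0,0],[-1,0,5,0,0],[-1,0,3,0,0],[-1,0,0,0,0]]'| sed -n 2,5p;python3 go.py;python3 zz.py z3 .005 310
```

```text
position: [0.518, 0.0543, 0.0159]
ee_rot: [-0.005, 1.0, -0.025, -0.009]
contact_force: [-0.3, 2.7, 1.9]
width: 0.0477
t 30.22 P [0.518  0.0543 0.0159] yaw -2.89 tilt 1.2 w 0.0477 F [-0.3  2.7  1.9]
 in bridge mm [-37.4   4.    7.9]
 tilt deg radial-out -0.93 tang-left 0.76  along jaw -1.03 across -0.6  q [-0.037  0.419  1.904  0.015  0.837  0.004]
```

View pics/z3.png

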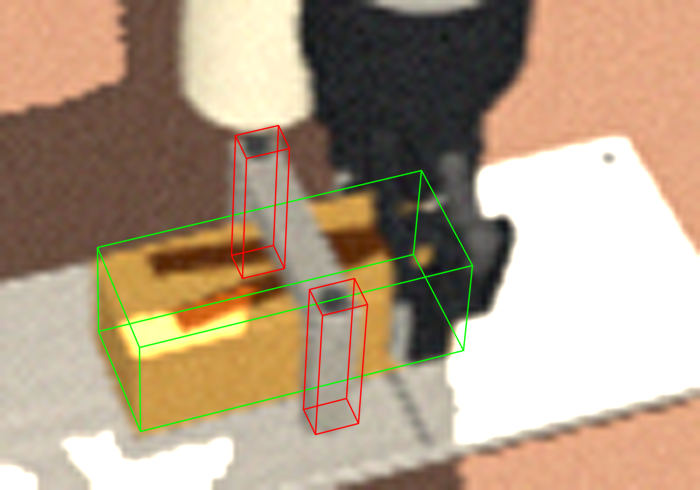

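```bash
python3 -m inch '[[0.2,0,0,0,0],[0.5,0,0,0,0],[0.9,0,0,0,0],[0.9,0,0,0,0],[0.9,0,0,0,0],[0.9,0,0,-8,0],[0.9,0,0,-12,0],[0.9,0,0,-16,0],[0.9,0,0,-16,0],[0.9,0,0,-16,0],[0.9,0,0,-16,0],[0.9,0,0,-16,0],[0.9,0,0,0,0]]'| sed -n 2,5p;python3 go.py 0.512 -0.027 0.12 -2.85
```

```text
position: [0.5174, 0.0535, 0.1211]
ee_rot: [-0.004, 1.0, -0.023, -0.013]
contact_force: [0.4, 0.2, 0.9]
width: 0.0813
t 31.35 P [0.5174 0.0535 0.1211] yaw -2.69 tilt 1.52 w 0.0813 F [0.4 0.2 0.9]
 in bridge mm [-36.6   3.3 113.1]
 tool mm [-1.5 80.6  0.5] turn 0.16
 tilt deg radial-out -1.37 tang-left 0.65  along jaw -1.45 across -0.44  q [-0.037  0.295  1.773  0.009  1.099  0.006]
```

```bash
python3 -m inch '[[0.9,0,6,-2,0],[0.9,0,14,-1,0],[0.9,0,14,-1,0],[0.9,0,14,-1,0],[0.9,0,14,-1,0],[0.9,0,12,0,0],[0.9,0,6,0,0],[0.9,0,0,0,0]]'| sed -n 2,5p;python3 go.py 0.5125 -0.028 0.12 -2.85;python3 zz.py z4 .004 310
```

```text
position: [0.5105, -0.0309, 0.1243]
ee_rot: [-0.004, 1.0, -0.022, -0.015]
contact_force: [0.2, 1.1, -0.1]
width: 0.0811
t 32.02 P [ 0.5105 -0.0309  0.1243] yaw -2.49 tilt 1.78 w 0.0811 F [ 0.2  1.1 -0.1]
 in bridge mm [ 48.    0.7 116.3]
 tool mm [ 2.  -2.9  4.3] turn 0.36
 tilt deg radial-out -1.73 tang-left 0.4  along jaw -1.73 across -0.43  q [-0.198  0.283  1.782  0.003  1.108 -0.156]
```

View pics/z4.png

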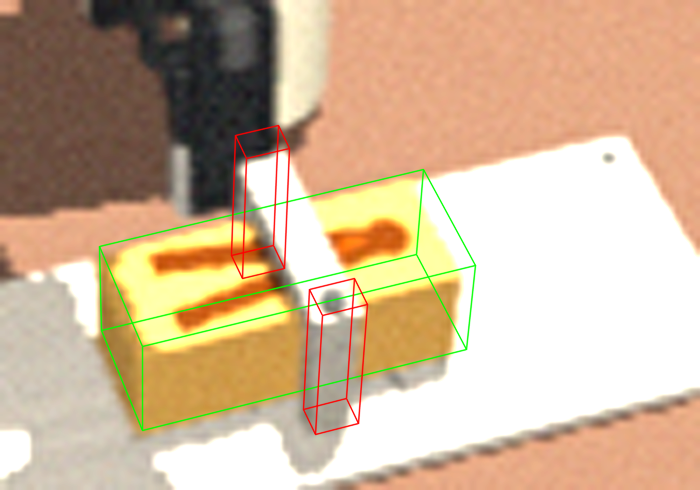

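```bash
python3 -m inch '[[0.9,1.5,0.5,15,0.3],[0.9,1,0.5,18,0],[0.9,0,0.5,18,0],[0.9,0,0,10,0],[0.9,0,0,0,0]]'| sed -n 2,5p;python3 go.py 0.5125 -0.03 0.016 -2.85
```

```text
position: [0.5121, -0.0291, 0.0613]
ee_rot: [-0.005, 1.0, -0.024, -0.014]
contact_force: [-0.4, -0.5, -0.8]
width: 0.0808
t 32.48 P [ 0.5121 -0.0291  0.0613] yaw -2.79 tilt 1.7 w 0.0808 F [-0.4 -0.5 -0.8]
 in bridge mm [46.2  2.1 53.3]
 tool mm [ 1.8  1.3 45.3] turn 0.06
 tilt deg radial-out -1.61 tang-left 0.55  along jaw -1.6 across -0.56  q [-0.196  0.354  1.862  0.007  0.954 -0.152]
```

```bash
python3 -m inch '[[0.9,1,1,10,0],[0.9,0,1,12,0],[0.9,0,1,10,0],[0.9,0,0,6,0],[0.9,0,0,3,0],[0.9,0,0,0,0]]'| sed -n 2,5p;python3 go.py 0.5125 -0.03 0.017 -2.85;python3 zz.py z5 .004 310
```

```text
position: [0.5136, -0.0298, 0.0186]
ee_rot: [-0.006, 1.0, -0.023, -0.012]
contact_force: [-0.0, -0.6, 1.2]
width: 0.0813
t 32.98 P [ 0.5136 -0.0298  0.0186] yaw -2.66 tilt 1.56 w 0.0813 F [-0.  -0.6  1.2]
 in bridge mm [46.8  3.7 10.6]
 tool mm [-1.   0.3  1.7] turn 0.19
 tilt deg radial-out -1.45 tang-left 0.59  along jaw -1.44 across -0.6  q [-0.198  0.411  1.908  0.009  0.848 -0.157]
```

View pics/z5.png

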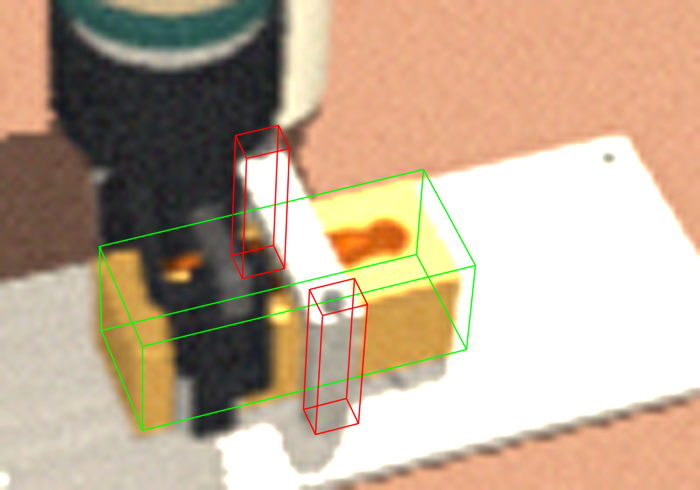

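```bash
python3 -m inch '[[0.5,0,0,1,0],[-1,0,0,0,0],[-1,0,0,0,0],[-1,0,0,0,0],[-1,0,0,0,0],[-1,0,0,0,0],[-1,0,0,0,0],[-1,0,0,0,0]]' 25| sed -n 2,5p;python3 go.py
python3 -m inch '[[-1,0,4,0,0],[-1,0,7,0,0],[-1,0,7,0,0],[-1,0,7,0,0],[-1,0,5,0,0],[-1,0,0,0,0]]'| sed -n 2,5p;python3 go.py;python3 zz.py z6 .033 300
```

```text
position: [0.5148, -0.03, 0.0197]
ee_rot: [-0.005, 1.0, -0.023, -0.011]
contact_force: [0.6, 0.5, -1.5]
width: 0.0482
t 33.7 P [ 0.5148 -0.03    0.0197] yaw -2.63 tilt 1.35 w 0.0482 F [ 0.6  0.5 -1.5]
 in bridge mm [46.9  5.  11.7]
 tilt deg radial-out -1.23 tang-left 0.54  along jaw -1.23 across -0.55  q [-0.198  0.41   1.908  0.008  0.847 -0.157]
position: [0.5135, -0.063, 0.0194]
ee_rot: [-0.005, 1.0, -0.023, -0.01]
contact_force: [0.2, 1.1, -1.4]
width: 0.0478
t 34.2 P [ 0.5135 -0.063   0.0194] yaw -2.63 tilt 1.34 w 0.0478 F [ 0.2  1.1 -1.4]
 in bridge mm [79.9  5.2 11.4]
 tilt deg radial-out -1.25 tang-left 0.48  along jaw -1.21 across -0.57  q [-0.26   0.412  1.904  0.007  0.848 -0.219]
```

View pics/z6.png

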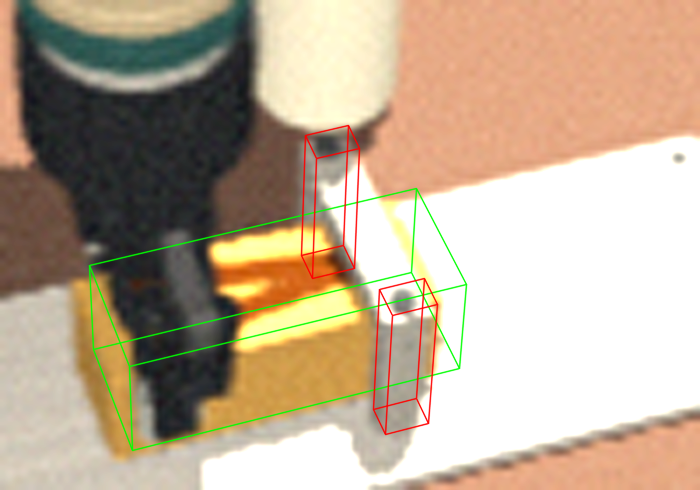

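```bash
python3 -m inch '[[-1,0,4,1,0],[-1,0,7,1,0],[-1,0,7,0,0],[-1,0,7,0,0],[-1,0,7,0,0],[-1,0,7,0,0],[-1,0,7,0,0],[-1,0,5,0,0],[-1,0,4,0,0],[-1,0,0,0,0]]'| sed -n 2,5p;python3 go.py;python3 zz.py z7 .096 280
```

```text
position: [0.5121, -0.1189, 0.0193]
ee_rot: [-0.009, 1.0, -0.025, -0.008]
contact_force: [0.5, 1.1, 0.8]
width: 0.048
t 35.08 P [ 0.5121 -0.1189  0.0193] yaw -2.89 tilt 1.39 w 0.048 F [0.5 1.1 0.8]
 in bridge mm [135.9   6.6  11.3]
 tilt deg radial-out -1.14 tang-left 0.79  along jaw -0.99 across -0.98  q [-0.368  0.421  1.887  0.014  0.855 -0.327]
```

View pics/z7.png

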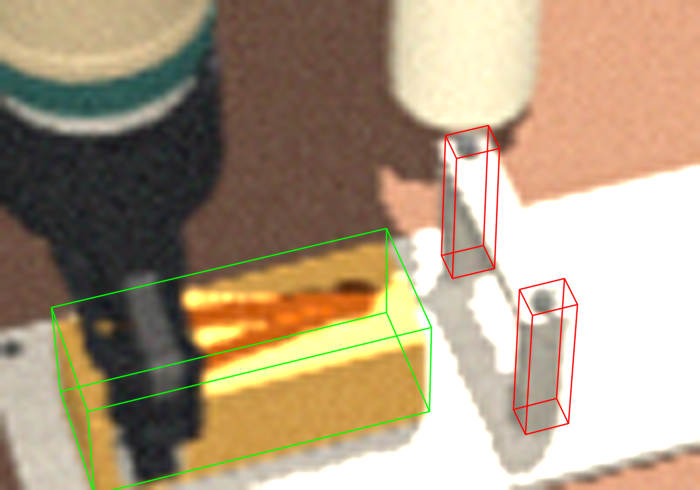

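The casting is fully past the bar, with its centre at about +97 mm. I release it and retreat upward.

```bash
python3 -m inch '[[0,0,0,0,0],[0.3,0,0,0,0],[0.6,0,0,0,0],[0.9,0,0,0,0],[0.9,0,0,0,0],[0.9,0,0,0,0],[0.9,0,0,-8,0],[0.9,0,0,-15,0],[0.9,0,0,-20,0],[0.9,0,0,-25,0],[0.9,0,0,-30,0],[0.9,0,0,-30,0],[0.9,0,0,-30,0],[0.9,0,0,0,0],[0.9,0,0,0,0]]'| sed -n 2,5p;python3 go.py
python3 - <<'E'
from h import *
import h
ps={n:eyes.get_image(n) for n in("scene","top")}
h.CA=tuple(frame(BO,BA)([.097,0,.022])[0]);h.CAA=h.BA;h.EP=(.5745,-.2975)
overlay(ps,"m")
E
```

```text
position: [0.5134, -0.1207, 0.1871]
ee_rot: [-0.008, 1.0, -0.024, -0.01]
contact_force: [-1.5, -0.1, -0.3]
width: 0.0809
t 36.38 P [ 0.5134 -0.1207  0.1871] yaw -2.72 tilt 1.5 w 0.0809 F [-1.5 -0.1 -0.3]
 in bridge mm [137.5   8.  179.1]
 tilt deg radial-out -1.32 tang-left 0.7  along jaw -1.17 across -0.93  q [-0.369  0.247  1.661  0.009  1.259 -0.325]
```

View pics/ov_m_scene.png

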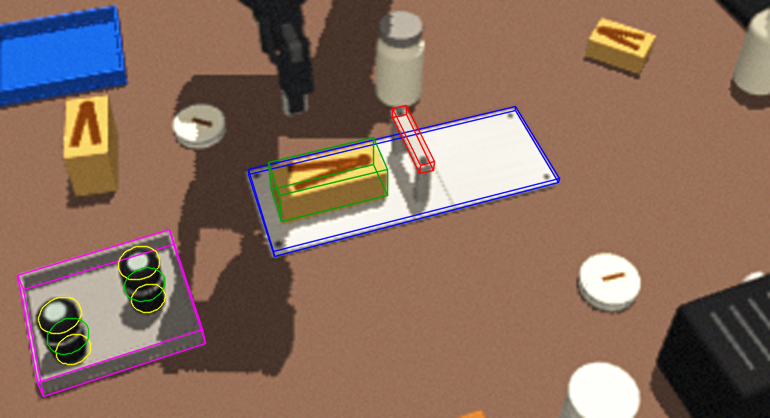

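View pics/ov_m_top.png

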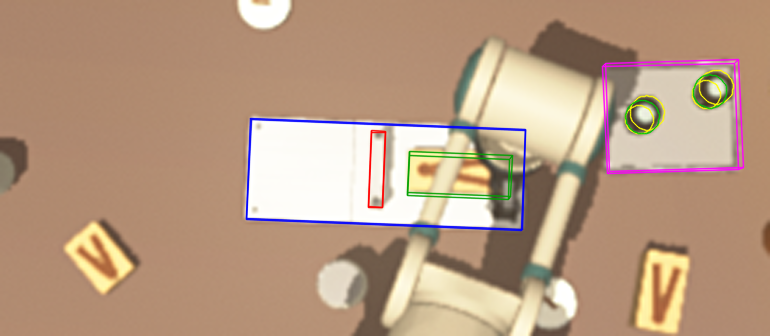

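Both views show the casting flat on the outlet end, matching the model at x=+97 mm, y≈0 and straight. The eyepiece stands upright in the tray with the bystanders where they were, and the arm is clear. I hand in.

```bash
python3 -c "
from rig import manip
print(manip.sign_off(), manip.get_state()['clock'])"
```

```text
the job is handed in; nothing more can be done
the job is handed in; nothing more can be done
```

The job is done and handed in at about 36 s on the robot's clock; no verdict came back.

**What I did:**
- I stood the eyepiece upright at the emptier end of the grey tray.
- I set the longest casting on the inlet end of the plate, its centre about 105 mm before the bar, and let go of it.
- To push it under the bar, I held it lightly at its rear end. Then I let go, gripped the front end from the outlet side and drew it right through.

**Last checks:**
- **Casting:** in both camera views it lies flat and straight, its centre about 97 mm past the bar and near the centre line.
- **Eyepiece:** it stands upright beside the spare.
- **Bystanders and arm:** the castings, dishes and jar in the check views showed no movement. I did not re-check the amber jar or the white bottle in the final views. The arm is clear.
- **Bridge:** I saw no contact with it, and the contact-force readings while pushing and pulling stayed under about 4 N.

**Disagreements:**
- The tool drifted by up to 4–5 degrees of tilt and some height during fast moves. I corrected this before gripping the casting.
- The camera put the casting about 4 mm to one side of where the arm's position said it was. I shifted it about 4 mm before it went under the bar.

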